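# Gift tins on the sloping counter display

### The arm

A 6-joint arm with a two-finger parallel gripper is mounted at the origin on the work surface. World frame = base frame: x ahead of the robot, y to its left, z up, the work surface at z = 0. Lengths are in m, angles in rad, forces in N, time in s.
With the tool pointing down it reaches from about 0.375 to 0.975 m from the base axis. Payload 3.8 kg.
Tool frame: the origin (TCP) lies at the very end of the fingers, on their centre line; the grasp point (between the pads) lies 19 mm behind it; z points along the fingers, y is the line along which they close (so a half turn about z gives the same grasp; the last joint's range is limited). The gripper opens to 85 mm and grips with 20 to 120 N. Pads are 22 mm wide; open, the fingers measure 114 mm over their backs; the gripper's body (76 mm by 85 mm) begins 54 mm behind the grasp point. The pads swing forward as they close: fully open they stand 13 mm farther back than shut.
Start: joints at [-1.323, 0.264, 1.604, -0, 1.274, -0.037], TCP at [0.19, -0.648, 0.199] pointing down, gripper open.
Joint ranges: [-2.63, 2.63], [-0.94, 2.18], [0.31, 2.57], [-1.31, 4.45], [0, 2.66], [-2.55, 2.55]. Speed limits (rad/s): [2.57, 2.57, 3.14, 3.14, 3.14, 3.14].

### API

Orientations are given as a rotation vector (axis times angle).
In Python, from workcell import monitor, viewer, workorder gives the robot as it stands.
- The arm moves only by the tool jog_arm, never from a script. Its argument "commands" is a list of rows, each an object with "travel": the shift along the tool's x, y, z in mm, a list of three; "rot": the turn, a rotation vector about the tool's x, y, z in degrees, a list of three; "claw": the closure in counts, from 0 (fully open) to 255 (shut). A call has exactly 5 rows; each row shifts and turns the commanded pose from where the row before left it, along the tool's axes as they then stand; what a row does not reach is not made up. A row lasts 1/10 s, in which the tool goes at most 50 mm and 8.59 degrees, less where a joint would pass 70% of its speed; a pose out of reach is approached as far as the arm can. A call is refused whole if a number of a shift passes 50 or a number of a turn 8.59, either way. A call with a gripper value outside its range is refused whole. The fingers move at their own pace and stop on an object; "force" is the grip in N (left out, the last holds). Time passes only in rows, so rows that do not move let the fingers close, or fill a call up. It gives the time, the measured TCP pose, the force, the opening and the grip force at its end, in the units of the state.
- monitor.read_state(): the state, without advancing time (a new reading comes with each control period).
- viewer.read_camera(name): name is "scene" or "top"; returns a dict with "color" (400x640x3 uint8, blue, green, red), "camera_matrix" (3x3 intrinsics, pixels), "R" (3x3) and "t" (3): a world point X has camera coordinates R X + t. Camera axes: x right, y down, z forward; pixel columns grow to the right and rows downward; lengths in m; the calibration is good to about 2 mm. A picture is of the moment at which its call begins. There is no depth.
- workorder.finish_job(): hands the job in; it is judged then, once.
The state is a dict: "time": time; "q": joint angles; "joint_vel": joint speeds; "joint_torque": joint torques, N m; "tool_pos": TCP position; "tcp_rot": TCP orientation; "wrist_force": force on the tool from outside, world axes, zero at the start; "torque": the same for the moment, N m; "width": opening from 0.0 (shut) to 1.0 (fully open); "grip_force": force on a finger pad.
Only numpy, scipy, OpenCV 4.12 (cv2) and the standard library are available. Lean on these libraries where they do the work, as an engineer would, in place of code of your own. Each camera call takes 0.05 s, during which the arm holds its last target. There are 200 camera calls.

### The job

Set up the gift display on the bakery counter: stand every gift tin on end on the sloping white display stand, squarely on its foot with its heavy end down (a tin stood on its light end falls over). You cannot see which end is heavy: lift a tin by its wire handle and see which end hangs low. Also stand the two jars upright in the rings of the jar holder, one in each, and leave the bowl and the small dish where they are.

Things in the scene. Friction and masses are not known exactly. Their poses are not given: they have to be found in the camera images.
- tin_a_centre (a point): bare-metal gift tin, 140 long (its x axis), 50 wide (y), 50 high (z), about 0.55 kg, mostly a jar packed hidden at one end: which end varies from tin to tin and start to start, the ends look alike, and it stays put. Starts lying on the counter, handle up. The point is the centre of the 140 x 50 x 50 body. May be absent.
- tin_b_centre (a point): bare-metal gift tin, 140 long (its x axis), 50 wide (y), 50 high (z), about 0.55 kg, mostly a jar packed hidden at one end: which end varies from tin to tin and start to start, the ends look alike, and it stays put. Starts lying on the counter, handle up. The point is the centre of the 140 x 50 x 50 body. May be absent.
- tin_c_centre (a point): bare-metal gift tin, 140 long (its x axis), 50 wide (y), 50 high (z), about 0.55 kg, mostly a jar packed hidden at one end: which end varies from tin to tin and start to start, the ends look alike, and it stays put. Starts lying on the counter, handle up. The point is the centre of the 140 x 50 x 50 body. May be absent.
- tin_a_handle (a point): middle of the grip bar of this tin's handle: a 6 mm round wire loop on the top face at mid-length, the straight bar 40 long, parallel to the tin's y axis, 53 above the tin's centre and 28 clear above its top face. Pinched by the bar and lifted, the tin swings about it and its heavy end hangs low; axes as the tin's.
- tin_b_handle (a point): middle of the grip bar of this tin's handle: a 6 mm round wire loop on the top face at mid-length, the straight bar 40 long, parallel to the tin's y axis, 53 above the tin's centre and 28 clear above its top face. Pinched by the bar and lifted, the tin swings about it and its heavy end hangs low; axes as the tin's.
- tin_c_handle (a point): middle of the grip bar of this tin's handle: a 6 mm round wire loop on the top face at mid-length, the straight bar 40 long, parallel to the tin's y axis, 53 above the tin's centre and 28 clear above its top face. Pinched by the bar and lifted, the tin swings about it and its heavy end hangs low; axes as the tin's.
- deck: top of the fixed white display stand, sloping 22 degrees, 130 long (x axis, pointing downhill, away from the robot), 310 wide (y, level); z is square to the surface. Origin: middle of the upper surface, 45 above the counter. A 6 thick lip on the low edge stands 8 proud. A tin stood heavy end down stays on this slope; on its light end it topples.
- jar_a_centre (a point): closed glass jar with metal lid, squat, 64 in diameter, 75 high, 0.3 kg, standing on the counter; the point is its centre, half-way up, z axis along the jar
- jar_b_centre (a point): closed glass jar with metal lid, squat, 64 in diameter, 75 high, 0.3 kg, standing on the counter; the point is its centre, half-way up, z axis along the jar
- ring_1 (a point): centre of the mouth of one of the two rings of the fixed steel jar holder, 30 above the counter: inner diameter 78, outer 86, the rings 95 apart on a 90 x 190 base plate 6 thick, on which the jars stand
- ring_2 (a point): centre of the mouth of one of the two rings of the fixed steel jar holder, 30 above the counter: inner diameter 78, outer 86, the rings 95 apart on a 90 x 190 base plate 6 thick, on which the jars stand
- bowl: white ceramic bowl, 120 across, 50 high, bystander; origin at the centre of its underside
- ramekin: small white ceramic dish, 80 across, 35 high, bystander; origin at the centre of its underside
Things that resemble listed ones, but are neither listed nor needed, are in the scene too. What is shaped like the part that bears tin_a_centre but orange or red is not meant.

How it is judged:
By the outcome, as a careful person would: the job done as asked, in the order asked, and still so for the second after the job is handed in, with the robot touching nothing.
Of tin_a, tin_b, tin_c only 2 to 3 are there at a start; the rules pass over those that are not, and their reading is None.
At some moment in a run one of jar_a, jar_b may be knocked a few centimetres aside while the robot is not near it.
Once in a run the grip may slacken for a moment while it holds something.
It also fails if it takes over 210 s, if anything falls off the work surface, if the arm or the gripper's body presses on something with over 40 N, if the wrist force passes 120 N, or if a joint passes its speed limit or range.

## Working session

There is one attempt and no reset: what is moved stays moved. The work goes in short steps, Python scripts to look and compute and a tool call to move; the robot and the scene stay as the last step left them, time stands still between calls to the robot, and variables do not carry over. Pictures are saved under pics/ and viewed, at most 14 in all, crops included, and the job is handed in when it is done.

Besides the shell and the picture viewer there is one more tool, called after "Emit:" as a command line: name --argument value ..., lists and objects as JSON in quotes. jog_arm: Moves the arm, as the interface text tells. Its arguments: {"type":"object","properties":{"commands":{"type":"array","items":{"type":"object","properties":{"travel":{"type":"array","items":{"type":"number"}},"rot":{"type":"array","items":{"type":"number"}},"claw":{"type":"number"}}}},"force":{"type":"number"}},"required":["commands"]}

```bash
ls; mkdir -p pics
cat > h.py <<'E'
import numpy as np, cv2
from scipy.spatial.transform import Rotation as Ro
from workcell import monitor, viewer, workorder
def cam(n,save=None):
    c=viewer.read_camera(n)
    if save: cv2.imwrite('pics/'+save+'.png',c['color'])
    return c
def ray(c,u,v):
    K,R,t=[np.array(c[k],float) for k in('camera_matrix','R','t')]
    return -R.T@t, R.T@np.linalg.solve(K,[u,v,1.])
def onz(c,u,v,z):
    o,d=ray(c,u,v); return o+d*(z-o[2])/d[2]
def proj(c,X):
    p=np.array(c['camera_matrix'])@(np.array(c['R'])@np.array(X,float)+np.array(c['t'])); return p[:2]/p[2]
E
python3 - <<'E'
from h import *
for n in('scene','top'):
    c=cam(n,n+'0'); print(n,np.round(ray(c,320,200)[0],3),np.round(ray(c,320,200)[1],2)); print(c['camera_matrix'][0])
s=monitor.read_state(); print(s)
E
```

```text
pics
scene [ 0.876 -0.669  1.146] [-0.27  0.55 -0.79]
[433.24199044   0.         318.40742188]
top [0.308 0.087 1.282] [ 0.16 -0.03 -0.99]
[382.02327431   0.         315.15808384]
{'time': 0.1, 'q': array([-1.32289161e+00,  2.64684740e-01,  1.60525454e+00,  3.32505139e-05,
        1.27367986e+00, -3.68984537e-02]), 'joint_vel': array([ 0.00108588, -0.00353237, -0.00336122, -0.00024104,  0.00121184,
       -0.00075275]), 'joint_torque': array([ 2.73229552e-04, -5.16705251e+01, -3.68589914e+01, -1.68553333e-04,
        6.19393613e-03,  3.99511570e-07]), 'tool_pos': array([ 0.1894863 , -0.64710131,  0.19757267]), 'tcp_rot': array([-3.10779753e+00, -4.45555677e-01,  2.85383243e-04]), 'wrist_force': array([-0.24967808, -0.092904  , -0.42196381]), 'torque': array([-0.02485916, -0.03701376,  0.01181636]), 'grip_force': 0.0, 'width': 1.0015239266237748}
```

View pics/scene0.png

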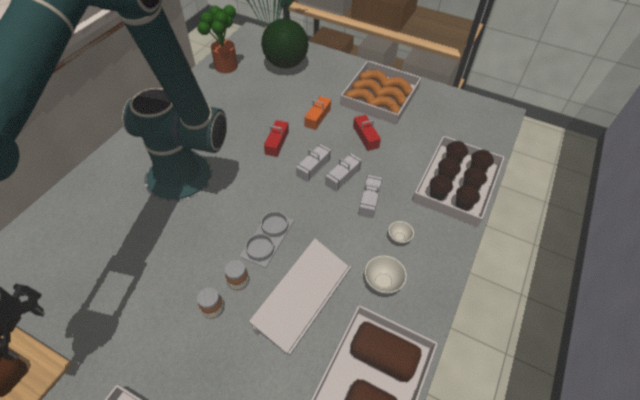

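View pics/top0.png

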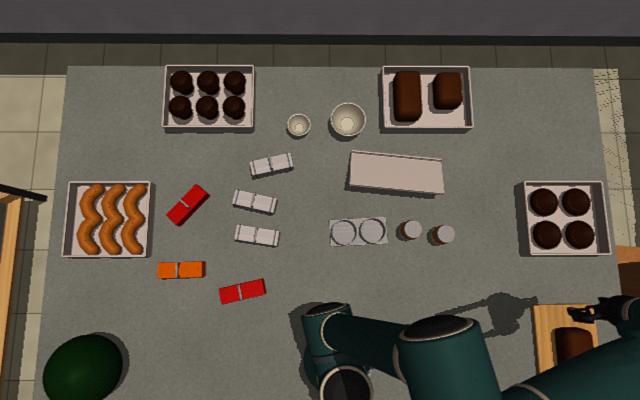

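Run:
```python
from h import *
a=cv2.imread('pics/top0.png')[140:260,225:305]; b=cv2.imread('pics/scene0.png')[135:225,285:395]
c=cv2.imread('pics/top0.png')[140:255,320:460]
A=cv2.resize(a,None,fx=3.3,fy=3.3,interpolation=2);B=cv2.resize(b,None,fx=4,fy=4,interpolation=2);C=cv2.resize(c,None,fx=1.8,fy=1.8,interpolation=2)
im=np.zeros((600,800,3),np.uint8);im[:A.shape[0],:A.shape[1]]=A;im[:B.shape[0],280:280+B.shape[1]]=B;im[375:375+C.shape[0],280:280+C.shape[1]]=C
cv2.imwrite('pics/comp.png',im)
```

```text
(no output)
```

View pics/comp.png

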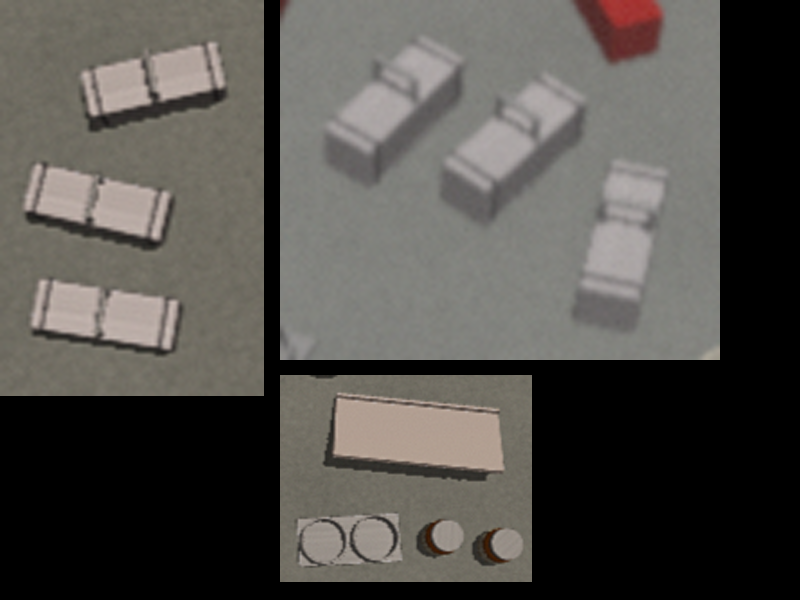

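```bash
cat > m.py <<'E'
from h import *
def meas(c,zs=None):
    g=c['color'].min(2); m=(g>115).astype(np.uint8)
    cs,_=cv2.findContours(m,cv2.RETR_EXTERNAL,cv2.CHAIN_APPROX_NONE)
    for k in cs:
        a=cv2.contourArea(k)
        if a<100 or a>6000: continue
        r=cv2.minAreaRect(k); u,v=r[0]
        if not(220<u<470 and 130<v<260): continue
        bx=cv2.boxPoints(r)
        for z in(0.05,0.075,0.006):
            P=np.array([onz(c,*p,z)[:2] for p in bx]); e=P[1]-P[0]; f=P[2]-P[1]
            if np.linalg.norm(e)<np.linalg.norm(f): e,f=f,e
            print(z,(int(u),int(v)),int(a),P.mean(0).round(4),'L',np.linalg.norm(e).round(3),np.linalg.norm(f).round(3),'yaw',np.degrees(np.arctan2(e[1],e[0])).round(1)%180)
if __name__=='__main__':
    c=cam('top'); print(c['color'][236,245],c['color'][225,300]); meas(c)
E
python3 m.py
```

```text
[170 176 190] [100 110 114]
0.05 (446, 233) 204 [ 0.3978 -0.3582] L 0.052 0.052 yaw 89.9
0.075 (446, 233) 204 [ 0.396  -0.3491] L 0.051 0.051 yaw 89.9
0.006 (446, 233) 204 [ 0.401  -0.3741] L 0.054 0.054 yaw 89.9
0.05 (256, 234) 517 [0.3943 0.2558] L 0.14 0.048 yaw 80.9
0.075 (256, 234) 517 [0.3926 0.2524] L 0.137 0.047 yaw 80.9
0.006 (256, 234) 517 [0.3974 0.2619] L 0.145 0.049 yaw 80.9
0.05 (413, 229) 204 [ 0.411  -0.2513] L 0.052 0.052 yaw 89.9
0.075 (413, 229) 204 [ 0.409  -0.2444] L 0.051 0.051 yaw 89.9
0.006 (413, 229) 204 [ 0.4147 -0.2634] L 0.054 0.054 yaw 89.9
0.05 (357, 231) 962 [ 0.4045 -0.0722] L 0.187 0.086 yaw 93.2
0.075 (357, 231) 962 [ 0.4025 -0.069 ] L 0.183 0.084 yaw 93.2
0.006 (357, 231) 962 [ 0.4079 -0.0779] L 0.193 0.089 yaw 93.2
0.05 (255, 200) 488 [0.5039 0.259 ] L 0.126 0.048 yaw 77.0
0.075 (255, 200) 488 [0.4999 0.2555] L 0.124 0.047 yaw 77.0
0.006 (255, 200) 488 [0.5109 0.2651] L 0.131 0.05 yaw 77.0
0.05 (259, 165) 214 [0.6208 0.2494] L 0.063 0.048 yaw 103.0
0.075 (259, 165) 214 [0.6144 0.2461] L 0.061 0.047 yaw 103.0
0.006 (259, 165) 214 [0.632  0.2552] L 0.065 0.049 yaw 103.0
0.05 (397, 172) 2767 [ 0.598  -0.2085] L 0.32 0.106 yaw 84.2
0.075 (397, 172) 2767 [ 0.5921 -0.2025] L 0.314 0.104 yaw 84.2
0.006 (397, 172) 2767 [ 0.6083 -0.2191] L 0.332 0.11 yaw 84.2
0.05 (280, 161) 250 [0.6369 0.1789] L 0.074 0.051 yaw 96.3
0.075 (280, 161) 250 [0.6303 0.1771] L 0.073 0.05 yaw 96.3
0.006 (280, 161) 250 [0.6487 0.1822] L 0.077 0.053 yaw 96.3
```

Run:
```python
from h import *
c=cam('top'); s=cam('scene'); g=c['color'].min(2)
m=cv2.morphologyEx((g>112).astype(np.uint8),cv2.MORPH_CLOSE,np.ones((5,5)))
cs,_=cv2.findContours(m,0,1)
for k in cs:
    a=cv2.contourArea(k); r=cv2.minAreaRect(k);u,v=r[0]
    if a>150 and 220<u<470 and 130<v<260:
        P=np.array([onz(c,*p,.05)[:2] for p in cv2.boxPoints(r)]); e=P[1]-P[0]; f=P[2]-P[1]
        if np.linalg.norm(e)<np.linalg.norm(f): e,f=f,e
        print(r[0],a,P.mean(0).round(4),np.linalg.norm(e).round(3),np.linalg.norm(f).round(3),np.degrees(np.arctan2(e[1],e[0])).round(1)%180)
        if a>2000:
            q=cv2.approxPolyDP(k,8,True)[:,0]; print('deck',q.tolist())
            for p in q: print(p,[onz(c,*p,z)[:2].round(4).tolist() for z in(.0694,.0206,.028)])
```

```text
(446.0, 233.0) 204.0 [ 0.3978 -0.3582] 0.052 0.052 89.9
(256.0748596191406, 234.531982421875) 592.5 [0.3945 0.2558] 0.14 0.048 80.8
(413.21539306640625, 228.87693786621094) 209.0 [ 0.4115 -0.252 ] 0.055 0.055 119.1
(357.8424377441406, 230.97860717773438) 1376.0 [ 0.4053 -0.0722] 0.186 0.088 93.5
(253.6823272705078, 200.4293975830078) 569.0 [0.5055 0.2659] 0.141 0.048 77.3
(270.6529235839844, 162.688232421875) 541.0 [0.632  0.2123] 0.14 0.054 103.0
(397.5049743652344, 170.95050048828125) 3072.5 [ 0.6043 -0.2082] 0.323 0.119 84.2
deck [[351, 150], [350, 183], [444, 192], [441, 158]]
[351 150] [[0.6698, -0.0526], [0.6844, -0.0583], [0.6822, -0.0574]]
[350 183] [[0.5591, -0.0473], [0.5693, -0.0527], [0.5677, -0.0519]]
[444 192] [[0.5292, -0.3523], [0.5381, -0.37], [0.5368, -0.3673]]
[441 158] [[0.6429, -0.3488], [0.6564, -0.3663], [0.6544, -0.3637]]
```

```bash
cat > p.py <<'E'
from h import *
import json,math
T={1:(.3945,.2558,80.8),2:(.5055,.2659,77.3),3:(.632,.2123,103.)}
def ax(a,y):
    z=np.array(a,float);z/=np.linalg.norm(z); y=np.array(y,float);y-=z*(y@z);y/=np.linalg.norm(y)
    return np.c_[np.cross(y,z),y,z]
def down(yaw,flip=0):
    t=np.radians(yaw+180*flip); return ax([0,0,-1],[np.cos(t),np.sin(t),0])
class S:
    def __init__(s):
        st=monitor.read_state(); s.p=np.array(st['tool_pos']); s.R=Ro.from_rotvec(st['tcp_rot']).as_matrix()
        print('t',round(st['time'],1),'p',s.p.round(4),'q',st['q'].round(2),'w',round(st['width'],3),'gf',round(st['grip_force'],1),'F',st['wrist_force'].round(1),'yawY',np.degrees(np.arctan2(*s.R[1::-1,1])).round(1),'a',s.R[:,2].round(2))
    def to(s,pos,R=None,claw=None,step=42,n=None):
        R=s.R if R is None else R; pos=np.array(pos,float)
        w=np.degrees(Ro.from_matrix(s.R.T@R).as_rotvec()); d=(pos-s.p)*1000
        n=n or max(1,math.ceil(max(np.abs(d).max()/step,np.linalg.norm(w)/8.4)))
        wr=np.round(w/n,1); r=[]
        for i in range(n):
            tr=np.round(s.R.T@((pos-s.p)*1000/(n-i))).astype(int)
            row={"travel":tr.tolist()}
            s.p=s.p+s.R@tr/1000
            if np.abs(wr).max()>0.1: row["rot"]=wr.tolist(); s.R=s.R@Ro.from_rotvec(np.radians(wr)).as_matrix()
            if claw is not None: row["claw"]=claw
            r.append(row)
        print(' '.join(json.dumps(x,separators=(',',':'))+(' |' if i%5==4 else '') for i,x in enumerate(r)),'END',s.p.round(3))
E
python3 - <<'E'
from p import *
s=S(); x,y,w=T[3]
for f in(0,1):
    print(np.degrees(Ro.from_matrix(s.R.T@down(w,f)).as_rotvec()).round(1))
s.to([x,y,.2],down(w,1)); s.to([x,y,.06])
E
```

```text
t 0.2 p [ 0.1896 -0.6474  0.1981] q [-1.32  0.26  1.6   0.    1.27 -0.04] w 1.005 gf 0.0 F [ 0.2 -0.3  0.3] yawY -73.7 a [-0.  0. -1.]
[ 0.000e+00 -1.000e-01 -1.767e+02]
[-0.1 -0.   3.3]
{"travel":[32,-33,0],"rot":[-0.0,-0.0,0.2]} {"travel":[32,-34,0],"rot":[-0.0,-0.0,0.2]} {"travel":[31,-34,0],"rot":[-0.0,-0.0,0.2]} {"travel":[31,-34,0],"rot":[-0.0,-0.0,0.2]} {"travel":[31,-34,0],"rot":[-0.0,-0.0,0.2]} | {"travel":[31,-34,0],"rot":[-0.0,-0.0,0.2]} {"travel":[31,-34,0],"rot":[-0.0,-0.0,0.2]} {"travel":[31,-34,0],"rot":[-0.0,-0.0,0.2]} {"travel":[31,-34,0],"rot":[-0.0,-0.0,0.2]} {"travel":[31,-34,0],"rot":[-0.0,-0.0,0.2]} | {"travel":[31,-34,0],"rot":[-0.0,-0.0,0.2]} {"travel":[30,-35,0],"rot":[-0.0,-0.0,0.2]} {"travel":[30,-35,0],"rot":[-0.0,-0.0,0.2]} {"travel":[30,-35,0],"rot":[-0.0,-0.0,0.2]} {"travel":[30,-35,0],"rot":[-0.0,-0.0,0.2]} | {"travel":[30,-35,0],"rot":[-0.0,-0.0,0.2]} {"travel":[30,-35,0],"rot":[-0.0,-0.0,0.2]} {"travel":[30,-35,0],"rot":[-0.0,-0.0,0.2]} {"travel":[30,-35,0],"rot":[-0.0,-0.0,0.2]} {"travel":[29,-35,-1],"rot":[-0.0,-0.0,0.2]} | {"travel":[29,-35,0],"rot":[-0.0,-0.0,0.2]} END [0.632 0.212 0.2  ]
{"travel":[0,0,35]} {"travel":[0,0,35]} {"travel":[0,0,35]} {"travel":[0,0,35]} END [0.632 0.212 0.06 ]
```

Emit:
jog_arm --commands '[{"travel":[32,-34,0]},{"travel":[32,-34,0]},{"travel":[32,-34,0]},{"travel":[32,-34,0]},{"travel":[32,-34,0]}]' --force 60

```text
$.commands[0]: bad value
```

Emit:
jog_arm --commands '[{"travel":[32,-34,0]},{"travel":[32,-34,0]},{"travel":[32,-34,0]},{"travel":[32,-34,0]},{"travel":[32,-34,0]}]'

```text
$.commands[0]: bad value
```

Emit:
jog_arm --commands '[{"travel":[32,-34,0]},{"travel":[32,-34,0]},{"travel":[32,-34,0]},{"travel":[32,-34,0]},{"travel":[32,-34,0]}]'

```text
$.commands[0]: bad value
```

Emit:
jog_arm --commands '[{"travel":[32,-34,0]},{"travel":[32,-34,0]},{"travel":[32,-34,0]},{"travel":[32,-34,0]},{"travel":[0,0,0],"rot":[0,0,3.3]}]'

```text
$.commands[0]: bad value
```

Run:
```python
from p import *
s=S(); x,y,w=T[3]
s.to([x,y,.2],down(w,1)); s.to([x,y,.06])
```

```text
t 0.2 p [ 0.1896 -0.6474  0.1981] q [-1.32  0.26  1.6   0.    1.27 -0.04] w 1.005 gf 0.0 F [ 0.2 -0.3  0.3] yawY -73.7 a [-0.  0. -1.]
{"travel":[32,-33,0],"rot":[-0.0,-0.0,0.2]} {"travel":[32,-34,0],"rot":[-0.0,-0.0,0.2]} {"travel":[31,-34,0],"rot":[-0.0,-0.0,0.2]} {"travel":[31,-34,0],"rot":[-0.0,-0.0,0.2]} {"travel":[31,-34,0],"rot":[-0.0,-0.0,0.2]} | {"travel":[31,-34,0],"rot":[-0.0,-0.0,0.2]} {"travel":[31,-34,0],"rot":[-0.0,-0.0,0.2]} {"travel":[31,-34,0],"rot":[-0.0,-0.0,0.2]} {"travel":[31,-34,0],"rot":[-0.0,-0.0,0.2]} {"travel":[31,-34,0],"rot":[-0.0,-0.0,0.2]} | {"travel":[31,-34,0],"rot":[-0.0,-0.0,0.2]} {"travel":[30,-35,0],"rot":[-0.0,-0.0,0.2]} {"travel":[30,-35,0],"rot":[-0.0,-0.0,0.2]} {"travel":[30,-35,0],"rot":[-0.0,-0.0,0.2]} {"travel":[30,-35,0],"rot":[-0.0,-0.0,0.2]} | {"travel":[30,-35,0],"rot":[-0.0,-0.0,0.2]} {"travel":[30,-35,0],"rot":[-0.0,-0.0,0.2]} {"travel":[30,-35,0],"rot":[-0.0,-0.0,0.2]} {"travel":[30,-35,0],"rot":[-0.0,-0.0,0.2]} {"travel":[29,-35,-1],"rot":[-0.0,-0.0,0.2]} | {"travel":[29,-35,0],"rot":[-0.0,-0.0,0.2]} END [0.632 0.212 0.2  ]
{"travel":[0,0,35]} {"travel":[0,0,35]} {"travel":[0,0,35]} {"travel":[0,0,35]} END [0.632 0.212 0.06 ]
```

Rows likely need all three fields.

Emit:
jog_arm --commands '[{"travel":[32,-34,0],"rot":[0,0,0],"claw":0},{"travel":[32,-34,0],"rot":[0,0,0],"claw":0},{"travel":[32,-34,0],"rot":[0,0,0],"claw":0},{"travel":[32,-34,0],"rot":[0,0,0],"claw":0},{"travel":[32,-34,0],"rot":[0,0,0],"claw":0}]' --force 60

```text
time: 0.75
tool_pos: [0.2959, -0.438, 0.1987]
tcp_rot: [-3.11, -0.445, -0.0]
wrist_force: [0.0, 0.1, -0.3]
width: 1.001
grip_force: 0.0
```

Emit:
jog_arm --commands '[{"travel":[32,-34,0],"rot":[0,0,0],"claw":0},{"travel":[32,-34,0],"rot":[0,0,0],"claw":0},{"travel":[32,-34,0],"rot":[0,0,0],"claw":0},{"travel":[32,-34,0],"rot":[0,0,0],"claw":0},{"travel":[32,-34,0],"rot":[0,0,0],"claw":0}]'

```text
time: 1.25
tool_pos: [0.4017, -0.2299, 0.199]
tcp_rot: [3.109, 0.445, 0.001]
wrist_force: [1.1, 0.1, 0.4]
width: 1.001
grip_force: 0.0
```

Emit:
jog_arm --commands '[{"travel":[32,-34,0],"rot":[0,0,0],"claw":0},{"travel":[32,-34,0],"rot":[0,0,0],"claw":0},{"travel":[32,-34,0],"rot":[0,0,0],"claw":0},{"travel":[32,-34,0],"rot":[0,0,0],"claw":0},{"travel":[32,-34,0],"rot":[0,0,0],"claw":0}]'

```text
time: 1.75
tool_pos: [0.5076, -0.0216, 0.199]
tcp_rot: [3.109, 0.446, 0.001]
wrist_force: [-0.5, -1.5, -0.4]
width: 1.001
grip_force: 0.0
```

Emit:
jog_arm --commands '[{"travel":[32,-34,0],"rot":[0,0,0],"claw":0},{"travel":[32,-34,0],"rot":[0,0,0],"claw":0},{"travel":[32,-34,0],"rot":[0,0,0],"claw":0},{"travel":[32,-34,0],"rot":[0,0,0],"claw":0},{"travel":[0,0,0],"rot":[0,0,3.3],"claw":0}]'

```text
time: 2.25
tool_pos: [0.5934, 0.1481, 0.1984]
tcp_rot: [-3.119, -0.361, -0.002]
wrist_force: [0.2, -1.0, -0.0]
width: 0.996
grip_force: 0.0
```

Run:
```python
from p import *
s=S(); x,y,w=T[3]
s.to([x,y,.2],down(w,1)); s.to([x,y,.06])
```

```text
t 2.2 p [0.5934 0.1481 0.1984] q [0.2  0.14 1.75 0.   1.25 1.54] w 0.996 gf 0.0 F [ 0.2 -1.  -0. ] yawY -76.8 a [ 0.  0. -1.]
{"travel":[26,-27,-1]} {"travel":[26,-27,0]} END [0.632 0.213 0.2  ]
{"travel":[0,0,35]} {"travel":[0,0,35]} {"travel":[0,0,35]} {"travel":[0,1,35]} END [0.632 0.212 0.06 ]
```

Emit:
jog_arm --commands '[{"travel":[26,-27,0],"rot":[0,0,0],"claw":0},{"travel":[26,-27,0],"rot":[0,0,0],"claw":0},{"travel":[0,0,35],"rot":[0,0,0],"claw":0},{"travel":[0,0,35],"rot":[0,0,0],"claw":0},{"travel":[0,0,35],"rot":[0,0,0],"claw":0}]'

```text
time: 2.75
tool_pos: [0.6304, 0.2079, 0.0928]
tcp_rot: [-3.121, -0.357, -0.001]
wrist_force: [-0.0, -0.2, 0.2]
width: 1.003
grip_force: 0.0
```

Emit:
jog_arm --commands '[{"travel":[0,0,33],"rot":[0,0,0],"claw":0},{"travel":[0,0,0],"rot":[0,0,0],"claw":255},{"travel":[0,0,0],"rot":[0,0,0],"claw":255},{"travel":[0,0,0],"rot":[0,0,0],"claw":255},{"travel":[0,0,0],"rot":[0,0,0],"claw":255}]'

```text
time: 3.25
tool_pos: [0.6324, 0.2079, 0.0639]
tcp_rot: [-3.121, -0.356, -0.008]
wrist_force: [-0.2, 0.3, 0.4]
width: 0.326
grip_force: 0.0
```

Emit:
jog_arm --commands '[{"travel":[0,0,0],"rot":[0,0,0],"claw":255},{"travel":[0,0,0],"rot":[0,0,0],"claw":255},{"travel":[0,0,0],"rot":[0,0,0],"claw":255},{"travel":[0,0,0],"rot":[0,0,0],"claw":255},{"travel":[0,0,0],"rot":[0,0,0],"claw":255}]'

```text
time: 3.75
tool_pos: [0.6301, 0.2073, 0.0608]
tcp_rot: [3.121, 0.356, -0.0]
wrist_force: [0.5, 0.1, 0.4]
width: -0.001
grip_force: 0.0
```

Run:
```python
from p import *
s=S()
c=cam('scene');t=cam('top');X=[.632,.212,.078];u,v=proj(c,X).astype(int);a,b=proj(t,X).astype(int)
print(u,v,a,b)
A=cv2.resize(c['color'][v-60:v+60,u-60:u+60],(400,400),interpolation=2);B=cv2.resize(t['color'][b-60:b+60,a-60:a+60],(400,400),interpolation=2)
cv2.imwrite('pics/g1.png',np.hstack([A,B]))
```

```text
t 3.8 p [0.6301 0.2073 0.0608] q [ 0.28  0.35  1.75 -0.    1.03  1.62] w -0.001 gf 0.0 F [0.5 0.1 0.4] yawY -77.0 a [-0. -0. -1.]
372 185 269 160
```

View pics/g1.png

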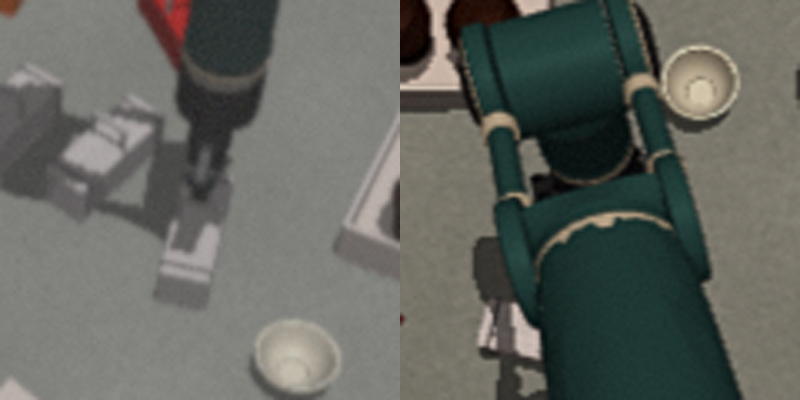

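Run:
```python
from p import *
c=cam('scene');t=cam('top')
for n,(u,v) in {3:(372.5,187.5),2:(344.2,162.5),1:(314.5,153)}.items(): print(n,onz(c,u,v,.0805).round(4),T[n],proj(c,[T[n][0],T[n][1],.0805]))
print(proj(c,[.6301,.2073,.061]))
# handle in first top image: dark/bright line; print brightness
g=cv2.imread('pics/top0.png').min(2)
print(g[155:173,266:277]);
```

```text
3 [0.6368 0.204  0.0805] (0.632, 0.2123, 103.0) [372.15197624 185.19719225]
2 [0.5103 0.259  0.0805] (0.5055, 0.2659, 77.3) [343.8012982  160.66913338]
1 [0.4024 0.2505 0.0805] (0.3945, 0.2558, 80.8) [313.18618225 151.20899304]
[370.30629951 189.88768352]
[[ 91  94 104 118  89  94 100 105  99  98 112]
 [ 88  89 104 118 103 110 126 147 155 159 161]
 [100 107 103 110 124 159 160 158 158 160 161]
 [165 138  81 102 128 142 160 158 158 158 157]
 [163 138  71  94 132 139 159 158 155 158 155]
 [159 140  78  83 125 137 161 158 155 157 157]
 [162 162 132  82 119 136 158 157 158 157 156]
 [161 161 137  86 115 138 154 161 158 156 155]
 [160 160 134  77 104 129 136 156 157 157 158]
 [159 160 134  65  90 125 130 159 160 161 163]
 [158 159 141  81  87 130 144 168 166 166 166]
 [163 166 170 141  92 121 152 167 166 162 163]
 [167 168 167 143  81 102 136 160 164 166 164]
 [163 167 166 143  62  46  67 129 167 166 164]
 [164 167 167 146  90  54  52 114 165 161 150]
 [167 165 165 165 141  70  67 101 117  83  56]
 [161 150 140 130  99  52  43  44  49  44  38]
 [ 85  60  50  50  48  43  45  42  43  41  42]]
```

Run:
```python
from p import *
t=cam('top');c=cam('scene')
for uv in[(269.5,159),(271,167),(269,157),(270,163)]: print(uv,onz(t,*uv,.05).round(3),onz(t,*uv,.08).round(3))
A=cv2.resize(c['color'][150:220,335:405],(560,560),interpolation=2);cv2.imwrite('pics/g2.png',A)
```

```text
(269.5, 159) [0.644 0.216 0.05 ] [0.636 0.213 0.08 ]
(271, 167) [0.617 0.211 0.05 ] [0.61  0.208 0.08 ]
(269, 157) [0.651 0.218 0.05 ] [0.643 0.215 0.08 ]
(270, 163) [0.631 0.215 0.05 ] [0.623 0.211 0.08 ]
```

View pics/g2.png

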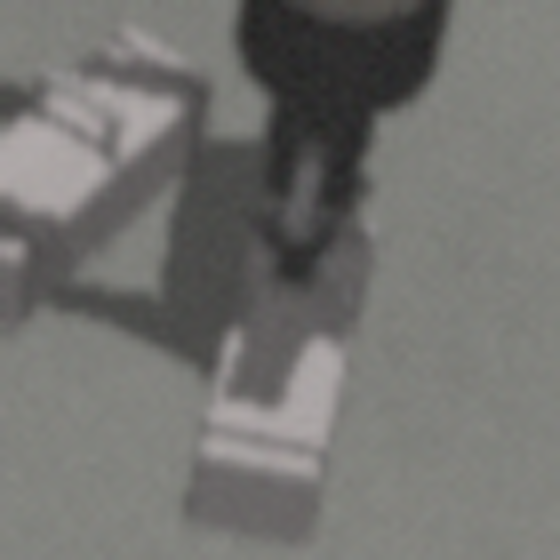

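Emit:
jog_arm --commands '[{"travel":[0,0,-6],"rot":[0,0,0],"claw":255},{"travel":[0,0,-6],"rot":[0,0,0],"claw":255},{"travel":[0,0,-8],"rot":[0,0,0],"claw":255},{"travel":[0,0,-8],"rot":[0,0,0],"claw":255},{"travel":[0,0,0],"rot":[0,0,0],"claw":255}]'

```text
time: 4.55
tool_pos: [0.6317, 0.2078, 0.0912]
tcp_rot: [-3.121, -0.356, -0.006]
wrist_force: [0.5, 0.0, 0.0]
width: 0.003
grip_force: 0.0
```

Emit:
jog_arm --commands '[{"travel":[0,0,0],"rot":[0,0,0],"claw":255},{"travel":[0,0,0],"rot":[0,0,0],"claw":255},{"travel":[0,0,0],"rot":[0,0,0],"claw":255},{"travel":[0,0,0],"rot":[0,0,0],"claw":255},{"travel":[0,0,0],"rot":[0,0,0],"claw":255}]'

```text
time: 5.05
tool_pos: [0.6299, 0.2072, 0.0884]
tcp_rot: [3.121, 0.356, -0.001]
wrist_force: [0.1, -0.5, 0.1]
width: -0.001
grip_force: 0.0
```

Run:
```python
from p import *
s=S()
c=cam('scene')
A=cv2.resize(c['color'][140:220,315:415],(800,600),interpolation=2);cv2.imwrite('pics/g3.png',A)
```

```text
t 5.0 p [0.6299 0.2072 0.0884] q [0.28 0.33 1.74 0.   1.08 1.62] w -0.001 gf 0.0 F [ 0.1 -0.5  0.1] yawY -77.0 a [-0. -0. -1.]
```

View pics/g3.png

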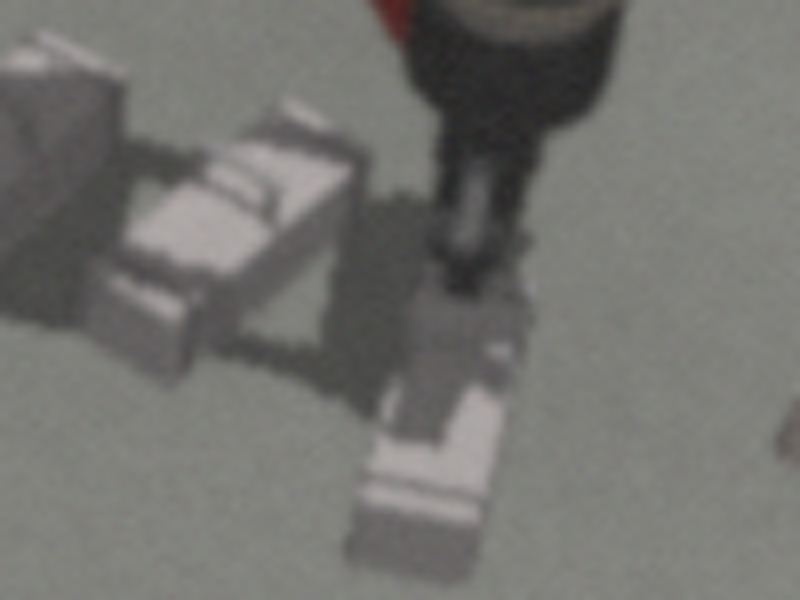

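Run:
```python
from p import *
c=cam('scene'); s=S()
for z in(0.02,.0,-.005): print(proj(c,s.p+[0,0,z]))
print('bar end', [onz(c,377,186.7,z).round(3) for z in(.05,.065,.078)])
s.to([.635,.207,.1],claw=0); s.to([.635,.207,.053],claw=0)
```

```text
t 5.2 p [0.6301 0.2073 0.0886] q [ 0.28  0.33  1.73 -0.    1.08  1.62] w 0.001 gf 0.0 F [-0.4 -0.5 -0.2] yawY -77.0 a [-0. -0. -1.]
[372.00017418 180.33157739]
[371.27452933 184.41204383]
[371.09572208 185.4175178 ]
bar end [array([0.642, 0.239, 0.05 ]), array([0.645, 0.227, 0.065]), array([0.648, 0.216, 0.078])]
{"travel":[5,1,-11],"claw":0} END [0.635 0.207 0.1  ]
{"travel":[0,0,23],"claw":0} {"travel":[0,0,24],"claw":0} END [0.635 0.207 0.053]
```

Emit:
jog_arm --commands '[{"travel":[3,0,-11],"rot":[0,0,0],"claw":0},{"travel":[2,0,0],"rot":[0,0,0],"claw":0},{"travel":[0,0,0],"rot":[0,0,0],"claw":0},{"travel":[0,0,0],"rot":[0,0,0],"claw":0},{"travel":[0,0,0],"rot":[0,0,0],"claw":0}]'

```text
time: 5.65
tool_pos: [0.6348, 0.2084, 0.0995]
tcp_rot: [3.121, 0.356, -0.001]
wrist_force: [-0.4, 0.7, 0.1]
width: 0.847
grip_force: 0.0
```

Emit:
jog_arm --commands '[{"travel":[0,0,15],"rot":[0,0,0],"claw":0},{"travel":[0,0,15],"rot":[0,0,0],"claw":0},{"travel":[0,0,10],"rot":[0,0,0],"claw":0},{"travel":[0,0,7],"rot":[0,0,0],"claw":0},{"travel":[0,0,0],"rot":[0,0,0],"claw":0}]'

```text
time: 6.15
tool_pos: [0.6334, 0.208, 0.0503]
tcp_rot: [3.121, 0.356, -0.006]
wrist_force: [-0.7, -0.2, -0.2]
width: 0.995
grip_force: 0.0
```

Run:
```python
from p import *
s=S()
c=cam('scene')
A=cv2.resize(c['color'][140:220,315:415],(800,600),interpolation=2);cv2.imwrite('pics/g4.png',A)
```

```text
t 6.2 p [0.6334 0.208  0.0503] q [0.28 0.37 1.75 0.   1.02 1.62] w 0.995 gf 0.0 F [-0.7 -0.2 -0.2] yawY -77.0 a [-0. -0. -1.]
```

View pics/g4.png

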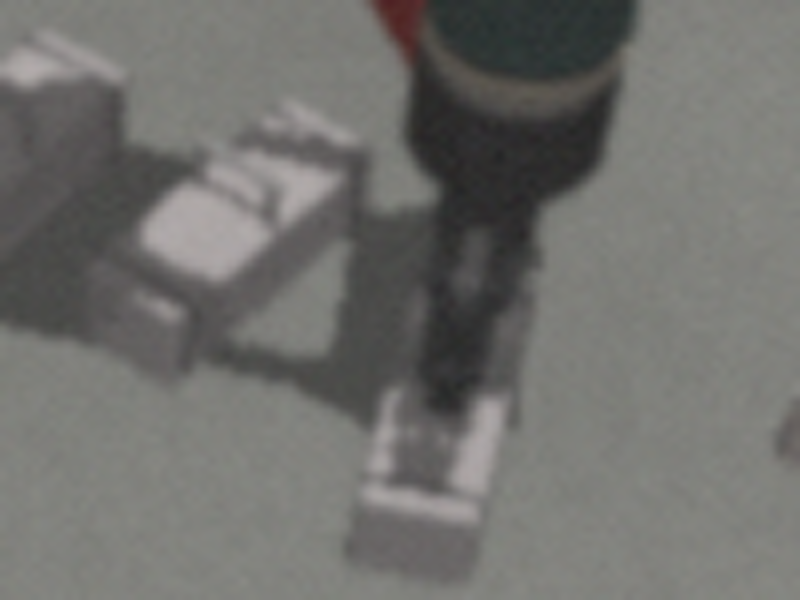

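Emit:
jog_arm --commands '[{"travel":[0,0,-4],"rot":[0,0,0],"claw":100},{"travel":[0,0,0],"rot":[0,0,0],"claw":150},{"travel":[0,0,0],"rot":[0,0,0],"claw":180},{"travel":[0,0,0],"rot":[0,0,0],"claw":200},{"travel":[0,0,0],"rot":[0,0,0],"claw":220}]'

```text
time: 6.7
tool_pos: [0.6351, 0.2085, 0.0571]
tcp_rot: [-3.121, -0.356, -0.001]
wrist_force: [-0.1, -0.4, -0.1]
width: 0.152
grip_force: 0.0
```

Emit:
jog_arm --commands '[{"travel":[0,0,0],"rot":[0,0,0],"claw":230},{"travel":[0,0,0],"rot":[0,0,0],"claw":240},{"travel":[0,0,0],"rot":[0,0,0],"claw":255},{"travel":[0,0,0],"rot":[0,0,0],"claw":255},{"travel":[0,0,0],"rot":[0,0,0],"claw":255}]'

```text
time: 7.2
tool_pos: [0.635, 0.2084, 0.0567]
tcp_rot: [3.121, 0.356, -0.0]
wrist_force: [0.2, -0.6, 0.6]
width: 0.001
grip_force: 0.0
```

Emit:
jog_arm --commands '[{"travel":[0,0,-25],"rot":[0,0,0],"claw":255},{"travel":[0,0,-15],"rot":[0,0,0],"claw":255},{"travel":[0,35,0],"rot":[0,0,0],"claw":255},{"travel":[0,0,20],"rot":[0,0,0],"claw":255},{"travel":[0,0,14],"rot":[0,0,0],"claw":255}]'

```text
time: 7.7
tool_pos: [0.6438, 0.1738, 0.0633]
tcp_rot: [-3.121, -0.354, -0.003]
wrist_force: [-1.2, -0.5, -0.6]
width: 0.0
grip_force: 0.0
```

Emit:
jog_arm --commands '[{"travel":[0,0,3],"rot":[0,0,0],"claw":255},{"travel":[0,0,2],"rot":[0,0,0],"claw":255},{"travel":[0,0,2],"rot":[0,0,0],"claw":255},{"travel":[0,0,0],"rot":[0,0,0],"claw":255},{"travel":[0,0,0],"rot":[0,0,0],"claw":255}]'

```text
time: 8.2
tool_pos: [0.6433, 0.1748, 0.0563]
tcp_rot: [-3.121, -0.357, -0.001]
wrist_force: [0.5, -0.2, -0.5]
width: -0.003
grip_force: 0.0
```

Run:
```python
from p import *
s=S()
c=cam('scene'); im=cv2.resize(c['color'][140:220,315:415],(800,640),interpolation=2)[:600]
for z in(0,.013,.03):
    u,v=proj(c,s.p+[0,0,z]); cv2.circle(im,(int((u-315+.5)*8),int((v-140+.5)*8)),4,(0,0,255),-1)
cv2.imwrite('pics/g5.png',im)
```

```text
t 8.2 p [0.6433 0.1748 0.0563] q [0.23 0.36 1.75 0.   1.03 1.57] w -0.003 gf 0.0 F [ 0.5 -0.2 -0.5] yawY -77.0 a [ 0.  0. -1.]
```

View pics/g5.png

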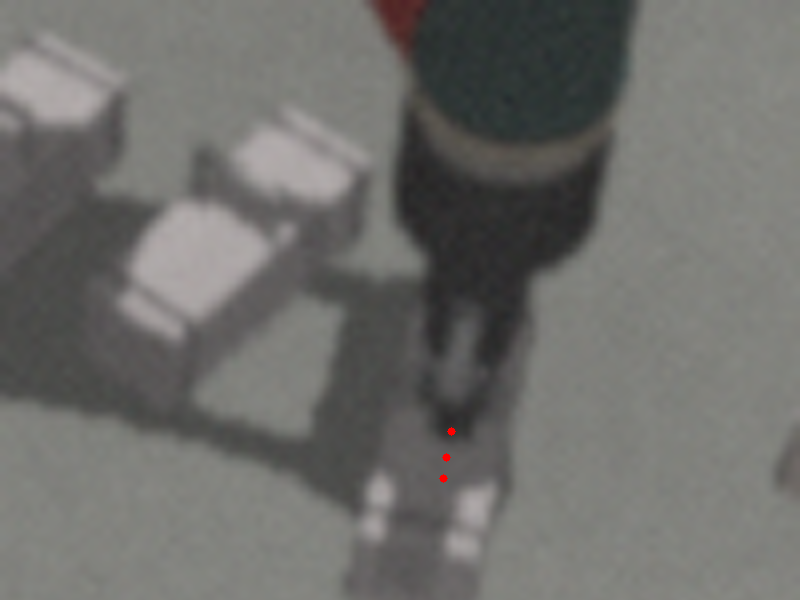

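Emit:
jog_arm --commands '[{"travel":[0,0,2],"rot":[0,0,0],"claw":255},{"travel":[0,0,2],"rot":[0,0,0],"claw":255},{"travel":[0,0,2],"rot":[0,0,0],"claw":255},{"travel":[0,0,0],"rot":[0,0,0],"claw":255},{"travel":[0,0,0],"rot":[0,0,0],"claw":255}]'

```text
time: 8.75
tool_pos: [0.6428, 0.1743, 0.0496]
tcp_rot: [-3.121, -0.356, 0.0]
wrist_force: [-0.5, -0.3, 0.1]
width: 0.001
grip_force: 0.0
```

Emit:
jog_arm --commands '[{"travel":[0,0,2],"rot":[0,0,0],"claw":255},{"travel":[0,0,1],"rot":[0,0,0],"claw":255},{"travel":[0,0,1],"rot":[0,0,0],"claw":255},{"travel":[0,0,0],"rot":[0,0,0],"claw":255},{"travel":[0,0,0],"rot":[0,0,0],"claw":255}]'

```text
time: 9.25
tool_pos: [0.6429, 0.1744, 0.0458]
tcp_rot: [-3.121, -0.356, 0.0]
wrist_force: [-0.9, -0.5, 0.3]
width: 0.003
grip_force: 0.0
```

Emit:
jog_arm --commands '[{"travel":[0,0,2],"rot":[0,0,0],"claw":255},{"travel":[0,0,1],"rot":[0,0,0],"claw":255},{"travel":[0,0,1],"rot":[0,0,0],"claw":255},{"travel":[0,0,0],"rot":[0,0,0],"claw":255},{"travel":[0,0,0],"rot":[0,0,0],"claw":255}]'

```text
time: 9.75
tool_pos: [0.6429, 0.1743, 0.0417]
tcp_rot: [-3.121, -0.356, 0.0]
wrist_force: [-0.8, -0.2, 0.1]
width: 0.006
grip_force: 0.0
```

Emit:
jog_arm --commands '[{"travel":[0,0,2],"rot":[0,0,0],"claw":255},{"travel":[0,0,1],"rot":[0,0,0],"claw":255},{"travel":[0,0,1],"rot":[0,0,0],"claw":255},{"travel":[0,0,0],"rot":[0,0,0],"claw":255},{"travel":[0,0,0],"rot":[0,0,0],"claw":255}]'

```text
time: 10.25
tool_pos: [0.6428, 0.1743, 0.0377]
tcp_rot: [3.121, 0.356, -0.0]
wrist_force: [-0.0, -0.4, -0.7]
width: -0.003
grip_force: 0.0
```

Emit:
jog_arm --commands '[{"travel":[0,0,2],"rot":[0,0,0],"claw":255},{"travel":[0,0,1],"rot":[0,0,0],"claw":255},{"travel":[0,0,1],"rot":[0,0,0],"claw":255},{"travel":[0,0,0],"rot":[0,0,0],"claw":255},{"travel":[0,0,0],"rot":[0,0,0],"claw":255}]'

```text
time: 10.75
tool_pos: [0.6429, 0.1744, 0.0337]
tcp_rot: [-3.121, -0.356, 0.0]
wrist_force: [1.4, -0.9, -0.5]
width: 0.001
grip_force: 0.0
```

Emit:
jog_arm --commands '[{"travel":[0,0,1],"rot":[0,0,0],"claw":255},{"travel":[0,0,1],"rot":[0,0,0],"claw":255},{"travel":[0,0,1],"rot":[0,0,0],"claw":255},{"travel":[0,0,0],"rot":[0,0,0],"claw":255},{"travel":[0,0,0],"rot":[0,0,0],"claw":255}]'

```text
time: 11.25
tool_pos: [0.6429, 0.1743, 0.0307]
tcp_rot: [-3.121, -0.356, 0.0]
wrist_force: [0.0, -1.2, 0.9]
width: 0.002
grip_force: 0.0
```

Emit:
jog_arm --commands '[{"travel":[0,0,1],"rot":[0,0,0],"claw":255},{"travel":[0,0,1],"rot":[0,0,0],"claw":255},{"travel":[0,0,1],"rot":[0,0,0],"claw":255},{"travel":[0,0,0],"rot":[0,0,0],"claw":255},{"travel":[0,0,0],"rot":[0,0,0],"claw":255}]'

```text
time: 11.75
tool_pos: [0.6428, 0.1744, 0.0277]
tcp_rot: [-3.121, -0.356, 0.0]
wrist_force: [0.6, -0.8, 0.3]
width: -0.0
grip_force: 0.0
```

Run:
```python
from p import *
s=S()
c=cam('scene'); im=cv2.resize(c['color'][140:220,315:415],(800,640),interpolation=2)[:600]
for z in(0,.013,.03):
    u,v=proj(c,s.p+[0,0,z]); cv2.circle(im,(int((u-315+.5)*8),int((v-140+.5)*8)),4,(0,0,255),-1)
cv2.imwrite('pics/g6.png',im)
```

```text
t 11.8 p [0.6428 0.1744 0.0277] q [0.23 0.39 1.77 0.   0.98 1.57] w -0.0 gf 0.0 F [ 0.6 -0.8  0.3] yawY -77.0 a [-0. -0. -1.]
```

View pics/g6.png

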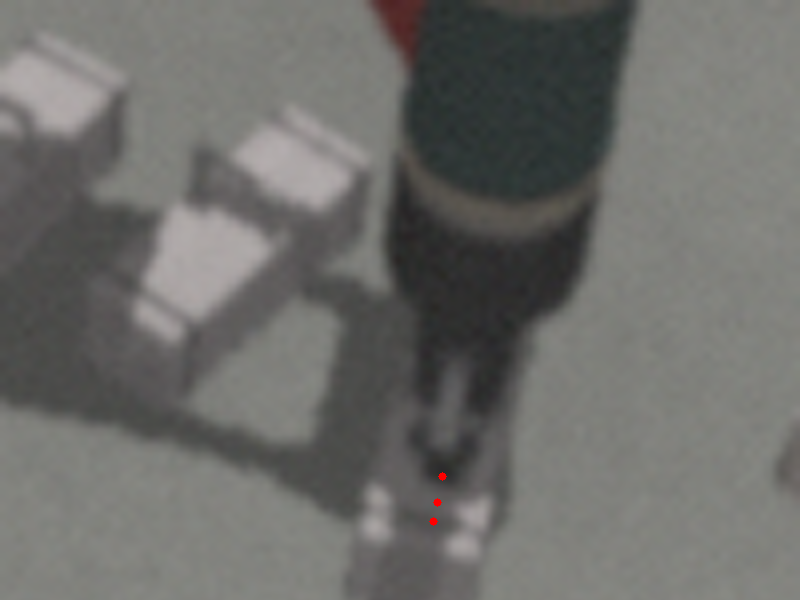

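Emit:
jog_arm --commands '[{"travel":[0,0,1],"rot":[0,0,0],"claw":255},{"travel":[0,0,1],"rot":[0,0,0],"claw":255},{"travel":[0,0,1],"rot":[0,0,0],"claw":255},{"travel":[0,0,1],"rot":[0,0,0],"claw":255},{"travel":[0,0,0],"rot":[0,0,0],"claw":255}]'

```text
time: 12.3
tool_pos: [0.6427, 0.1743, 0.0235]
tcp_rot: [3.121, 0.356, -0.001]
wrist_force: [0.2, 0.9, -0.4]
width: 0.001
grip_force: 0.0
```

Emit:
jog_arm --commands '[{"travel":[0,0,1],"rot":[0,0,0],"claw":255},{"travel":[0,0,1],"rot":[0,0,0],"claw":255},{"travel":[0,0,1],"rot":[0,0,0],"claw":255},{"travel":[0,0,0],"rot":[0,0,0],"claw":255},{"travel":[0,0,0],"rot":[0,0,0],"claw":255}]'

```text
time: 12.8
tool_pos: [0.6429, 0.1743, 0.0207]
tcp_rot: [-3.121, -0.356, 0.0]
wrist_force: [0.6, -0.6, -0.5]
width: -0.004
grip_force: 0.0
```

Emit:
jog_arm --commands '[{"travel":[0,0,1],"rot":[0,0,0],"claw":255},{"travel":[0,0,1],"rot":[0,0,0],"claw":255},{"travel":[0,0,0],"rot":[0,0,0],"claw":255},{"travel":[0,0,0],"rot":[0,0,0],"claw":255},{"travel":[0,0,0],"rot":[0,0,0],"claw":255}]'

```text
time: 13.3
tool_pos: [0.643, 0.1744, 0.0188]
tcp_rot: [-3.121, -0.356, -0.0]
wrist_force: [-0.1, 0.0, 0.2]
width: -0.001
grip_force: 0.0
```

Emit:
jog_arm --commands '[{"travel":[0,0,1],"rot":[0,0,0],"claw":255},{"travel":[0,0,1],"rot":[0,0,0],"claw":255},{"travel":[0,0,0],"rot":[0,0,0],"claw":255},{"travel":[0,0,0],"rot":[0,0,0],"claw":255},{"travel":[0,0,0],"rot":[0,0,0],"claw":255}]'

```text
time: 13.8
tool_pos: [0.6431, 0.1744, 0.0176]
tcp_rot: [-3.121, -0.356, -0.001]
wrist_force: [-2.3, -0.5, 5.8]
width: -0.002
grip_force: 2.7
```

Emit:
jog_arm --commands '[{"travel":[0,0,1],"rot":[0,0,0],"claw":255},{"travel":[0,0,1],"rot":[0,0,0],"claw":255},{"travel":[0,0,0],"rot":[0,0,0],"claw":255},{"travel":[0,0,0],"rot":[0,0,0],"claw":255},{"travel":[0,0,0],"rot":[0,0,0],"claw":255}]'

```text
time: 14.3
tool_pos: [0.6432, 0.1744, 0.0176]
tcp_rot: [-3.121, -0.356, -0.001]
wrist_force: [-5.9, -0.9, 15.1]
width: 0.001
grip_force: 7.3
```

Run:
```python
from p import *
s=S()
c=cam('scene'); 
# dark finger extent along column near tip
u,v=proj(c,s.p+[0,0,.03]); u=int(round(u))
g=c['color'].min(2); print(u,v); print(g[int(v)-8:int(v)+14,u-6:u+7])
```

```text
t 14.3 p [0.6432 0.1744 0.0176] q [ 0.23  0.41  1.77 -0.    0.96  1.57] w 0.001 gf 7.3 F [-5.9 -0.9 15.1] yawY -77.0 a [ 0.  0. -1.]
370 200.99422834864342
[[ 93  91  84  72  65  71  91  93  75  55  41  48  60]
 [ 94  96  87  80  80  83  93  89  77  60  49  53  72]
 [ 93  91  81  75  75  90  98  92  82  76  63  71  82]
 [ 89  82  72  67  74  88  96  93  79  70  67  77  89]
 [ 91  79  67  62  75  91  96  87  70  64  69  83  92]
 [ 91  81  64  57  73  82  84  79  60  60  75  88  92]
 [ 95  89  73  63  56  67  70  66  55  64  76  90  92]
 [ 96  89  81  69  55  52  47  54  54  64  81  92  92]
 [ 95  91  88  71  52  47  42  51  59  76  88  93  88]
 [ 98  95  88  76  59  51  47  52  66  82  92  97  93]
 [103  92  95  87  75  65  63  63  83 100 106 106 101]
 [ 98  88  88  89  87  84  78  90 112 137 141 134 109]
 [ 95  78  79  82  81  84  88 101 134 154 158 146 108]
 [109  88  84  79  80  79  84  96 126 146 150 140  97]
 [108  95  91  87  88  87  89 106 130 140 135 116  91]
 [102  93  97  95  89  93 107 133 149 153 136 108  95]
 [ 94  92  91  93  92  95 114 144 155 152 146 115 112]
 [ 91  88  89  88  88  93 103 125 135 137 137 122 123]
 [ 86  87  90  89  88  92  97 104 111 115 120 115 125]
 [ 87  87  88  87  90  90  98 102 104 106 104 117 128]
 [ 86  87  90  90  91  92 100 104 104 104 108 121 127]
 [ 87  88  91  91  87  92 100 101 104 103 107 121 126]]
```

Emit:
jog_arm --commands '[{"travel":[0,0,-15],"rot":[0,0,0],"claw":255},{"travel":[0,0,-40],"rot":[0,0,0],"claw":0},{"travel":[0,-35,0],"rot":[0,0,0],"claw":0},{"travel":[0,0,0],"rot":[0,0,0],"claw":0},{"travel":[0,0,0],"rot":[0,0,0],"claw":0}]'

```text
time: 14.85
tool_pos: [0.6349, 0.209, 0.0699]
tcp_rot: [3.121, 0.359, 0.001]
wrist_force: [-1.0, -0.2, 0.2]
width: 0.682
grip_force: 0.0
```

Run:
```python
from p import *
s=S();s.to([.635,.208,.026])
```

```text
t 14.8 p [0.6349 0.209  0.0699] q [ 0.28  0.35  1.74 -0.    1.05  1.62] w 0.682 gf 0.0 F [-1.  -0.2  0.2] yawY -76.9 a [ 0. -0. -1.]
{"travel":[0,0,22]} {"travel":[0,1,22]} END [0.635 0.208 0.026]
```

Emit:
jog_arm --commands '[{"travel":[0,0,0],"rot":[0,0,0],"claw":0},{"travel":[0,0,22],"rot":[0,0,0],"claw":0},{"travel":[0,0,22],"rot":[0,0,0],"claw":0},{"travel":[0,0,0],"rot":[0,0,0],"claw":0},{"travel":[0,0,0],"rot":[0,0,0],"claw":255}]'

```text
time: 15.35
tool_pos: [0.6342, 0.2075, 0.0247]
tcp_rot: [3.121, 0.355, -0.004]
wrist_force: [0.6, 0.8, 0.1]
width: 0.861
grip_force: 0.0
```

Emit:
jog_arm --commands '[{"travel":[0,0,0],"rot":[0,0,0],"claw":255},{"travel":[0,0,0],"rot":[0,0,0],"claw":255},{"travel":[0,0,0],"rot":[0,0,0],"claw":255},{"travel":[0,0,0],"rot":[0,0,0],"claw":255},{"travel":[0,0,0],"rot":[0,0,0],"claw":255}]'

```text
time: 15.85
tool_pos: [0.6358, 0.2092, 0.0268]
tcp_rot: [-3.12, -0.356, -0.003]
wrist_force: [-0.2, 2.8, 2.9]
width: 0.044
grip_force: 58.6
```

Emit:
jog_arm --commands '[{"travel":[0,0,0],"rot":[0,0,0],"claw":255},{"travel":[0,0,0],"rot":[0,0,0],"claw":255},{"travel":[0,0,-5],"rot":[0,0,0],"claw":255},{"travel":[0,0,-10],"rot":[0,0,0],"claw":255},{"travel":[0,0,-10],"rot":[0,0,0],"claw":255}]'

```text
time: 16.35
tool_pos: [0.6332, 0.2073, 0.0494]
tcp_rot: [3.12, 0.356, -0.006]
wrist_force: [-0.1, -0.0, -5.3]
width: 0.042
grip_force: 58.4
```

Emit:
jog_arm --commands '[{"travel":[0,0,-10],"rot":[0,0,0],"claw":255},{"travel":[0,0,-10],"rot":[0,0,0],"claw":255},{"travel":[0,0,0],"rot":[0,0,0],"claw":255},{"travel":[0,0,0],"rot":[0,0,0],"claw":255},{"travel":[0,0,0],"rot":[0,0,0],"claw":255}]'

```text
time: 16.85
tool_pos: [0.6345, 0.2083, 0.0703]
tcp_rot: [3.121, 0.356, -0.002]
wrist_force: [-1.2, -0.6, -6.0]
width: 0.042
grip_force: 58.4
```

Run:
```python
from p import *
cam('scene','l3');s=S()
```

```text
t 16.9 p [0.6344 0.2083 0.0701] q [ 0.28  0.35  1.74 -0.    1.05  1.62] w 0.042 gf 58.4 F [-0.3  0.3 -5.4] yawY -77.0 a [-0. -0. -1.]
```

Emit:
jog_arm --commands '[{"travel":[0,0,10],"rot":[0,0,0],"claw":255},{"travel":[0,0,10],"rot":[0,0,0],"claw":255},{"travel":[0,0,10],"rot":[0,0,0],"claw":255},{"travel":[0,0,10],"rot":[0,0,0],"claw":255},{"travel":[0,0,4],"rot":[0,0,0],"claw":255}]'

```text
time: 17.4
tool_pos: [0.6389, 0.2042, 0.0304]
tcp_rot: [3.115, 0.358, 0.008]
wrist_force: [-0.9, -11.1, 10.9]
width: 0.047
grip_force: 60.3
```

Emit:
jog_arm --commands '[{"travel":[0,0,0],"rot":[0,0,0],"claw":255},{"travel":[0,0,0],"rot":[0,0,0],"claw":220},{"travel":[0,0,0],"rot":[0,0,0],"claw":100},{"travel":[0,0,0],"rot":[0,0,0],"claw":0},{"travel":[0,0,-20],"rot":[0,0,0],"claw":0}]'

```text
time: 17.9
tool_pos: [0.6316, 0.2082, 0.0431]
tcp_rot: [3.121, 0.356, -0.011]
wrist_force: [-0.6, -0.1, -0.2]
width: 0.639
grip_force: 0.0
```

Emit:
jog_arm --commands '[{"travel":[0,0,-40],"rot":[0,0,0],"claw":0},{"travel":[0,0,-40],"rot":[0,0,0],"claw":0},{"travel":[0,0,0],"rot":[0,0,0],"claw":0},{"travel":[0,0,0],"rot":[0,0,0],"claw":0},{"travel":[0,0,0],"rot":[0,0,0],"claw":0}]'

```text
time: 18.4
tool_pos: [0.6337, 0.2086, 0.1251]
tcp_rot: [3.121, 0.357, -0.004]
wrist_force: [1.1, 0.2, 0.0]
width: 1.002
grip_force: 0.0
```

```bash
sed -i 's/^T=.*/T={1:(.3985,.2525,80.8),2:(.509,.262,77.3),3:(.635,.208,103.)}/' p.py
python3 - <<'E'
from p import *
s=S();x,y,w=T[2];s.to([x,y,.1],down(w,1)); s.to([x,y,.026])
E
```

```text
t 18.4 p [0.6337 0.2086 0.1251] q [0.28 0.3  1.69 0.   1.15 1.62] w 1.002 gf 0.0 F [1.1 0.2 0. ] yawY -77.0 a [-0. -0. -1.]
{"travel":[-27,-20,6],"rot":[0.0,0.0,6.4]} {"travel":[-30,-17,6],"rot":[0.0,0.0,6.4]} {"travel":[-31,-13,7],"rot":[0.0,0.0,6.4]} {"travel":[-32,-10,6],"rot":[0.0,0.0,6.4]} END [0.509 0.262 0.1  ]
{"travel":[0,0,37]} {"travel":[0,0,37]} END [0.509 0.262 0.026]
```

Emit:
jog_arm --commands '[{"travel":[-27,-20,6],"rot":[0,0,6.4],"claw":0},{"travel":[-30,-17,6],"rot":[0,0,6.4],"claw":0},{"travel":[-31,-13,7],"rot":[0,0,6.4],"claw":0},{"travel":[-32,-10,6],"rot":[0,0,6.4],"claw":0},{"travel":[0,0,0],"rot":[0,0,0],"claw":0}]'

```text
time: 18.9
tool_pos: [0.504, 0.2615, 0.0976]
tcp_rot: [3.119, -0.343, -0.014]
wrist_force: [-0.0, 0.3, -0.2]
width: 1.005
grip_force: 0.0
```

Emit:
jog_arm --commands '[{"travel":[0,0,37],"rot":[0,0,0],"claw":0},{"travel":[0,0,36],"rot":[0,0,0],"claw":0},{"travel":[0,0,0],"rot":[0,0,0],"claw":0},{"travel":[0,0,0],"rot":[0,0,0],"claw":255},{"travel":[0,0,0],"rot":[0,0,0],"claw":255}]'

```text
time: 19.4
tool_pos: [0.5121, 0.2619, 0.0301]
tcp_rot: [-3.122, 0.344, -0.003]
wrist_force: [-0.2, 0.1, -0.3]
width: 0.691
grip_force: 0.0
```

Emit:
jog_arm --commands '[{"travel":[0,0,0],"rot":[0,0,0],"claw":255},{"travel":[0,0,0],"rot":[0,0,0],"claw":255},{"travel":[0,0,0],"rot":[0,0,0],"claw":255},{"travel":[0,0,0],"rot":[0,0,0],"claw":255},{"travel":[0,0,0],"rot":[0,0,0],"claw":255}]'

```text
time: 19.9
tool_pos: [0.512, 0.2622, 0.0301]
tcp_rot: [-3.121, 0.344, -0.004]
wrist_force: [1.1, 1.4, 4.5]
width: 0.042
grip_force: 58.8
```

Emit:
jog_arm --commands '[{"travel":[0,0,-5],"rot":[0,0,0],"claw":255},{"travel":[0,0,-10],"rot":[0,0,0],"claw":255},{"travel":[0,0,-10],"rot":[0,0,0],"claw":255},{"travel":[0,0,-10],"rot":[0,0,0],"claw":255},{"travel":[0,0,-10],"rot":[0,0,0],"claw":255}]'

```text
time: 20.4
tool_pos: [0.5105, 0.2614, 0.0745]
tcp_rot: [3.122, -0.344, -0.0]
wrist_force: [0.1, 0.8, -5.4]
width: 0.042
grip_force: 58.5
```

Emit:
jog_arm --commands '[{"travel":[0,0,0],"rot":[0,0,0],"claw":255},{"travel":[0,0,0],"rot":[0,0,0],"claw":255},{"travel":[0,0,0],"rot":[0,0,0],"claw":255},{"travel":[0,0,0],"rot":[0,0,0],"claw":255},{"travel":[0,0,0],"rot":[0,0,0],"claw":255}]'

```text
time: 20.9
tool_pos: [0.5102, 0.2613, 0.0732]
tcp_rot: [3.122, -0.344, -0.002]
wrist_force: [0.4, 0.1, -5.4]
width: 0.046
grip_force: 58.6
```

Run:
```python
from p import *
cam('scene','l2');s=S()
```

```text
t 20.9 p [0.5103 0.2614 0.0733] q [0.43 0.18 1.95 0.   1.01 2.22] w 0.038 gf 58.6 F [-0.1 -0.5 -5.2] yawY -102.6 a [-0. -0. -1.]
```

Emit:
jog_arm --commands '[{"travel":[0,0,10],"rot":[0,0,0],"claw":255},{"travel":[0,0,10],"rot":[0,0,0],"claw":255},{"travel":[0,0,10],"rot":[0,0,0],"claw":255},{"travel":[0,0,10],"rot":[0,0,0],"claw":255},{"travel":[0,0,4],"rot":[0,0,0],"claw":255}]'

```text
time: 21.45
tool_pos: [0.51, 0.2541, 0.0329]
tcp_rot: [3.109, -0.336, -0.004]
wrist_force: [-14.4, -36.3, 45.8]
width: 0.042
grip_force: 64.5
```

Emit:
jog_arm --commands '[{"travel":[0,0,0],"rot":[0,0,0],"claw":255},{"travel":[0,0,0],"rot":[0,0,0],"claw":220},{"travel":[0,0,0],"rot":[0,0,0],"claw":100},{"travel":[0,0,0],"rot":[0,0,0],"claw":0},{"travel":[0,0,-20],"rot":[0,0,0],"claw":0}]'

```text
time: 21.95
tool_pos: [0.5081, 0.2609, 0.0469]
tcp_rot: [3.12, -0.344, -0.008]
wrist_force: [-0.0, -0.5, -0.3]
width: 0.644
grip_force: 0.0
```

Emit:
jog_arm --commands '[{"travel":[0,0,-40],"rot":[0,0,0],"claw":0},{"travel":[0,0,-40],"rot":[0,0,0],"claw":0},{"travel":[0,0,0],"rot":[0,0,0],"claw":0},{"travel":[0,0,0],"rot":[0,0,0],"claw":0},{"travel":[0,0,0],"rot":[0,0,0],"claw":0}]'

```text
time: 22.45
tool_pos: [0.5097, 0.2615, 0.1285]
tcp_rot: [3.122, -0.344, -0.003]
wrist_force: [-1.0, 0.2, -0.9]
width: 0.999
grip_force: 0.0
```

Run:
```python
from p import *
s=S();x,y,w=T[1];s.to([x,y,.1],down(w,1)); s.to([x,y,.026])
```

```text
t 22.4 p [0.5097 0.2615 0.1285] q [0.43 0.13 1.9  0.   1.12 2.22] w 0.999 gf 0.0 F [-1.   0.2 -0.9] yawY -102.6 a [-0. -0. -1.]
{"travel":[-36,11,10],"rot":[0.0,0.0,-1.1]} {"travel":[-35,10,9],"rot":[0.0,0.0,-1.1]} {"travel":[-36,10,10],"rot":[0.0,0.0,-1.1]} END [0.399 0.252 0.1  ]
{"travel":[0,0,37]} {"travel":[0,0,37]} END [0.398 0.252 0.026]
```

Emit:
jog_arm --commands '[{"travel":[-36,11,10],"rot":[0,0,-1.1],"claw":0},{"travel":[-35,10,9],"rot":[0,0,-1.1],"claw":0},{"travel":[-36,10,10],"rot":[0,0,-1.1],"claw":0},{"travel":[0,0,0],"rot":[0,0,0],"claw":0},{"travel":[0,0,0],"rot":[0,0,0],"claw":0}]'

```text
time: 22.95
tool_pos: [0.3976, 0.2518, 0.0988]
tcp_rot: [3.13, -0.253, -0.004]
wrist_force: [0.6, 0.3, 1.5]
width: 0.998
grip_force: 0.0
```

Emit:
jog_arm --commands '[{"travel":[0,0,37],"rot":[0,0,0],"claw":0},{"travel":[0,0,36],"rot":[0,0,0],"claw":0},{"travel":[0,0,0],"rot":[0,0,0],"claw":0},{"travel":[0,0,0],"rot":[0,0,0],"claw":255},{"travel":[0,0,0],"rot":[0,0,0],"claw":255}]' --force 30

```text
time: 23.45
tool_pos: [0.4017, 0.2534, 0.0295]
tcp_rot: [-3.13, 0.255, -0.004]
wrist_force: [0.1, -0.1, 0.5]
width: 0.69
grip_force: 0.0
```

Emit:
jog_arm --commands '[{"travel":[0,0,0],"rot":[0,0,0],"claw":255},{"travel":[0,0,0],"rot":[0,0,0],"claw":255},{"travel":[0,0,0],"rot":[0,0,0],"claw":255},{"travel":[0,0,0],"rot":[0,0,0],"claw":255},{"travel":[0,0,0],"rot":[0,0,0],"claw":255}]'

```text
time: 23.95
tool_pos: [0.401, 0.2539, 0.029]
tcp_rot: [-3.128, 0.254, -0.004]
wrist_force: [-0.5, 4.1, 3.4]
width: 0.059
grip_force: 29.4
```

Emit:
jog_arm --commands '[{"travel":[0,0,-5],"rot":[0,0,0],"claw":255},{"travel":[0,0,-10],"rot":[0,0,0],"claw":255},{"travel":[0,0,-10],"rot":[0,0,0],"claw":255},{"travel":[0,0,-10],"rot":[0,0,0],"claw":255},{"travel":[0,0,-10],"rot":[0,0,0],"claw":255}]'

```text
time: 24.45
tool_pos: [0.3994, 0.2522, 0.0735]
tcp_rot: [3.131, -0.254, -0.0]
wrist_force: [0.1, 0.3, -5.8]
width: 0.055
grip_force: 29.1
```

Emit:
jog_arm --commands '[{"travel":[0,0,0],"rot":[0,0,0],"claw":255},{"travel":[0,0,0],"rot":[0,0,0],"claw":255},{"travel":[0,0,0],"rot":[0,0,0],"claw":255},{"travel":[0,0,0],"rot":[0,0,0],"claw":255},{"travel":[0,0,0],"rot":[0,0,0],"claw":255}]'

```text
time: 24.95
tool_pos: [0.3992, 0.2522, 0.0722]
tcp_rot: [3.131, -0.254, -0.001]
wrist_force: [0.4, 0.8, -5.5]
width: 0.053
grip_force: 29.1
```

Run:
```python
from p import *
cam('scene','l1');s=S()
I=[]
for n in(3,2,1):
    im=cv2.imread(f'pics/l{n}.png'); c=cam('scene'); u,v=proj(c,[T[n][0],T[n][1],.06]).astype(int)
    I.append(cv2.resize(im[v-37:v+38,u-33:u+33],(264,300),interpolation=2))
cv2.imwrite('pics/lifts.png',np.hstack(I))
```

```text
t 25.0 p [0.3993 0.2523 0.0723] q [ 0.51 -0.    2.15 -0.    0.99  2.24] w 0.051 gf 29.1 F [ 0.  -0.5 -4.9] yawY -99.3 a [-0. -0. -1.]
```

View pics/lifts.png

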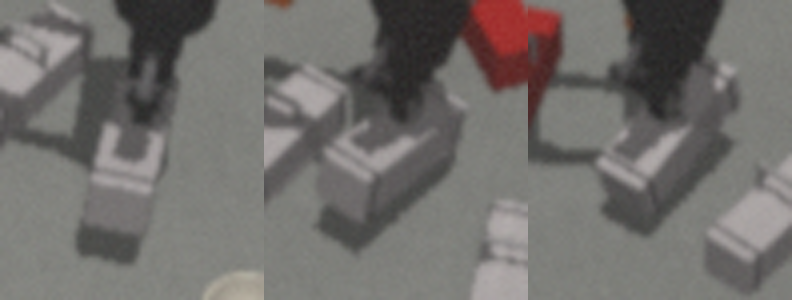

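Run:
```python
from p import *
c=cam('scene')
for n,i,lift in((3,0,.043),(2,1,.043),(1,2,.043)):
    x,y,w=T[n];u0,v0=proj(c,[x,y,.06]).astype(int)
    ca,sa=np.cos(np.radians(w)),np.sin(np.radians(w)); ex=np.array([ca,sa,0]) # toward +y far end
    ey=np.array([-sa,ca,0])
    for th in(-35,0,35): # + : near end up
        t=np.radians(th); e=ex*np.cos(t)-np.array([0,0,1])*np.sin(t); z=np.cross(e,ey)
        out=[]
        for a,b,h in((-.07,-.025,-.028),(-.07,.025,-.028),(-.07,-.025,-.078),(-.07,.025,-.078),(.07,-.025,-.028),(.07,.025,-.028)):
            p=proj(c,np.array([x,y,.078+lift])+a*e+b*ey+h*z); out.append(((p-[u0-33,v0-37])*4+[264*i,0]).round().astype(int).tolist())
        print(n,'near up',th,'near top',out[:2],'near bot',out[2:4],'far top',out[4:])
```

```text
3 near up -35 near top [[156, 197], [95, 184]] near bot [[156, 201], [97, 188]] far top [[194, 26], [132, 13]]
3 near up 0 near top [[156, 197], [92, 184]] near bot [[148, 236], [86, 223]] far top [[185, 67], [125, 55]]
3 near up 35 near top [[162, 164], [97, 150]] near bot [[149, 226], [84, 213]] far top [[174, 120], [114, 108]]
2 near up -35 near top [[392, 196], [346, 166]] near bot [[410, 208], [365, 179]] far top [[484, 53], [436, 25]]
2 near up 0 near top [[373, 188], [325, 157]] near bot [[370, 227], [323, 197]] far top [[476, 93], [429, 66]]
2 near up 35 near top [[373, 152], [324, 121]] near bot [[348, 207], [300, 176]] far top [[452, 141], [406, 113]]
1 near up -35 near top [[657, 193], [610, 166]] near bot [[677, 205], [631, 179]] far top [[740, 48], [692, 23]]
1 near up 0 near top [[636, 184], [588, 157]] near bot [[636, 225], [590, 198]] far top [[735, 89], [689, 64]]
1 near up 35 near top [[633, 148], [584, 121]] near bot [[612, 204], [564, 176]] far top [[714, 137], [668, 112]]
```

Emit:
jog_arm --commands '[{"travel":[0,0,10],"rot":[0,0,0],"claw":255},{"travel":[0,0,10],"rot":[0,0,0],"claw":255},{"travel":[0,0,8],"rot":[0,0,0],"claw":255},{"travel":[0,0,5],"rot":[0,0,0],"claw":255},{"travel":[0,0,5],"rot":[0,0,0],"claw":255}]'

```text
time: 25.7
tool_pos: [0.4043, 0.2584, 0.0389]
tcp_rot: [-3.119, 0.258, -0.011]
wrist_force: [-3.0, 16.8, 23.4]
width: 0.057
grip_force: 32.9
```

Emit:
jog_arm --commands '[{"travel":[0,0,0],"rot":[0,0,0],"claw":255},{"travel":[0,0,0],"rot":[0,0,0],"claw":220},{"travel":[0,0,0],"rot":[0,0,0],"claw":100},{"travel":[0,0,0],"rot":[0,0,0],"claw":0},{"travel":[0,0,-20],"rot":[0,0,0],"claw":0}]'

```text
time: 26.2
tool_pos: [0.3964, 0.2503, 0.0517]
tcp_rot: [3.126, -0.254, -0.01]
wrist_force: [1.2, -0.3, -0.4]
width: 0.644
grip_force: 0.0
```

Emit:
jog_arm --commands '[{"travel":[0,0,-40],"rot":[0,0,0],"claw":0},{"travel":[0,0,-40],"rot":[0,0,0],"claw":0},{"travel":[0,0,-40],"rot":[0,0,0],"claw":0},{"travel":[0,-40,0],"rot":[0,0,0],"claw":0},{"travel":[0,0,0],"rot":[0,0,0],"claw":0}]'

```text
time: 26.7
tool_pos: [0.4077, 0.2946, 0.1765]
tcp_rot: [-3.128, 0.253, -0.005]
wrist_force: [-0.3, -0.2, -0.0]
width: 0.999
grip_force: 0.0
```

Run:
```python
from p import *
s=S()
for n in(1,2,3):
    d=np.array(T[n][:2]);print(n)
c=cam('top'); 
import m; m.meas(c)
```

```text
t 26.7 p [0.4077 0.2946 0.1765] q [ 0.58 -0.05  1.99  0.    1.2   2.31] w 0.999 gf 0.0 F [-0.3 -0.2 -0. ] yawY -99.2 a [ 0.  0. -1.]
1
2
3
0.05 (261, 235) 222 [0.392  0.2386] L 0.069 0.048 yaw 78.6
0.075 (261, 235) 222 [0.3903 0.2355] L 0.068 0.047 yaw 78.6
0.006 (261, 235) 222 [0.3951 0.244 ] L 0.071 0.049 yaw 78.6
0.05 (412, 234) 206 [ 0.3949 -0.249 ] L 0.053 0.053 yaw 115.9
0.075 (412, 234) 206 [ 0.3931 -0.2421] L 0.052 0.052 yaw 115.9
0.006 (412, 234) 206 [ 0.398 -0.261] L 0.055 0.055 yaw 115.9
0.05 (446, 233) 205 [ 0.3978 -0.3582] L 0.052 0.052 yaw 89.9
0.075 (446, 233) 205 [ 0.396  -0.3491] L 0.051 0.051 yaw 89.9
0.006 (446, 233) 205 [ 0.401  -0.3741] L 0.054 0.054 yaw 89.9
0.05 (357, 231) 978 [ 0.4046 -0.0722] L 0.187 0.086 yaw 93.2
0.075 (357, 231) 978 [ 0.4026 -0.069 ] L 0.183 0.084 yaw 93.2
0.006 (357, 231) 978 [ 0.408  -0.0779] L 0.193 0.089 yaw 93.2
0.05 (254, 200) 471 [0.5063 0.2632] L 0.127 0.05 yaw 77.7
0.075 (254, 200) 471 [0.5023 0.2596] L 0.124 0.049 yaw 77.7
0.006 (254, 200) 471 [0.5134 0.2695] L 0.132 0.051 yaw 77.7
0.05 (397, 172) 2770 [ 0.5979 -0.2085] L 0.32 0.106 yaw 84.2
0.075 (397, 172) 2770 [ 0.592  -0.2025] L 0.314 0.104 yaw 84.2
0.006 (397, 172) 2770 [ 0.6083 -0.2191] L 0.332 0.11 yaw 84.2
0.05 (274, 161) 467 [0.6363 0.2001] L 0.139 0.053 yaw 103.3
0.075 (274, 161) 467 [0.6296 0.1978] L 0.136 0.052 yaw 103.3
0.006 (274, 161) 467 [0.648  0.2041] L 0.144 0.055 yaw 103.3
```

```bash
cat >> p.py <<'E'
L=.032
D0=np.array([.6035,-.205,.045]); cy,sy=np.cos(np.radians(-5.6)),np.sin(np.radians(-5.6)); S22,C22=np.sin(np.radians(22)),np.cos(np.radians(22))
dd=np.array([C22*cy,C22*sy,-S22]); nn=np.array([S22*cy,S22*sy,C22]); ll=np.cross(nn,dd)
def tinpose(X,Z,c,s,phi,g=.04):
    X,Z,c=[np.array(v,float) for v in(X,Z,c)]; Y=np.cross(Z,X); f=np.radians(phi)
    a=np.sin(f)*X-np.cos(f)*Z; R=ax(a,s*Y); return c-g*X+(.019+L)*a,R,a
def lying(x,y,hyaw,s,phi=45,g=.04):
    h=np.radians(hyaw); return tinpose([np.cos(h),np.sin(h),0],[0,0,1],[x,y,.025],s,phi,g)
def stand(xd,yd,s,phi=45,g=.04,up=0.): return tinpose(-nn,-dd,D0+xd*dd+yd*ll+(.07+up)*nn,s,phi,g)
E
python3 - <<'E'
from p import *
s=S(); p,R,a=lying(.639,.197,103,-1); print(p,a)
q=p-.12*a; print('pre',q)
s.to([q[0],q[1],.2],R); s.to(q); s.to(p)
E
```

```text
t 26.8 p [0.4062 0.2925 0.1748] q [ 0.57 -0.05  2.   -0.    1.2   2.31] w 0.998 gf 0.0 F [-0.  -1.1  0.1] yawY -99.2 a [-0. -0. -1.]
[ 0.63988576  0.19316337 -0.01106245] [-0.15906442  0.68898368 -0.70710678]
pre [0.65897349 0.11048532 0.07379037]
{"travel":[19,9,-2],"rot":[2.9,2.0,-7.0]} {"travel":[17,11,-2],"rot":[2.9,2.0,-7.0]} {"travel":[16,13,-2],"rot":[2.9,2.0,-7.0]} {"travel":[14,15,-2],"rot":[2.9,2.0,-7.0]} {"travel":[12,17,-2],"rot":[2.9,2.0,-7.0]} | {"travel":[10,18,-3],"rot":[2.9,2.0,-7.0]} {"travel":[8,19,-3],"rot":[2.9,2.0,-7.0]} {"travel":[6,20,-4],"rot":[2.9,2.0,-7.0]} {"travel":[4,20,-5],"rot":[2.9,2.0,-7.0]} {"travel":[1,20,-6],"rot":[2.9,2.0,-7.0]} | {"travel":[-1,20,-6],"rot":[2.9,2.0,-7.0]} {"travel":[-3,19,-8],"rot":[2.9,2.0,-7.0]} {"travel":[-5,18,-9],"rot":[2.9,2.0,-7.0]} {"travel":[-7,17,-9],"rot":[2.9,2.0,-7.0]} {"travel":[-8,16,-11],"rot":[2.9,2.0,-7.0]} | END [0.659 0.111 0.2  ]
{"travel":[-22,0,22]} {"travel":[-23,0,22]} {"travel":[-22,0,22]} {"travel":[-23,0,23]} END [0.659 0.11  0.074]
{"travel":[0,-1,40]} {"travel":[0,0,40]} {"travel":[0,-1,40]} END [ 0.64   0.193 -0.011]
```

Emit:
jog_arm --commands '[{"travel":[19,9,-2],"rot":[2.9,2.0,-7.0],"claw":0},{"travel":[17,11,-2],"rot":[2.9,2.0,-7.0],"claw":0},{"travel":[16,13,-2],"rot":[2.9,2.0,-7.0],"claw":0},{"travel":[14,15,-2],"rot":[2.9,2.0,-7.0],"claw":0},{"travel":[12,17,-2],"rot":[2.9,2.0,-7.0],"claw":0}]' --force 60

```text
time: 27.25
tool_pos: [0.4857, 0.232, 0.1819]
tcp_rot: [-2.832, -0.631, -0.266]
wrist_force: [0.3, 0.2, 0.3]
width: 0.997
grip_force: 0.0
```

Emit:
jog_arm --commands '[{"travel":[10,18,-3],"rot":[2.9,2.0,-7.0],"claw":0},{"travel":[8,19,-3],"rot":[2.9,2.0,-7.0],"claw":0},{"travel":[6,20,-4],"rot":[2.9,2.0,-7.0],"claw":0},{"travel":[4,20,-5],"rot":[2.9,2.0,-7.0],"claw":0},{"travel":[1,20,-6],"rot":[2.9,2.0,-7.0],"claw":0}]'

```text
time: 27.75
tool_pos: [0.562, 0.1712, 0.1895]
tcp_rot: [-2.316, -1.327, -0.472]
wrist_force: [0.5, 0.4, 0.6]
width: 1.0
grip_force: 0.0
```

Emit:
jog_arm --commands '[{"travel":[-1,20,-6],"rot":[2.9,2.0,-7.0],"claw":0},{"travel":[-3,19,-8],"rot":[2.9,2.0,-7.0],"claw":0},{"travel":[-5,18,-9],"rot":[2.9,2.0,-7.0],"claw":0},{"travel":[-7,17,-9],"rot":[2.9,2.0,-7.0],"claw":0},{"travel":[-8,16,-11],"rot":[2.9,2.0,-7.0],"claw":0}]'

```text
time: 28.25
tool_pos: [0.6431, 0.1063, 0.1955]
tcp_rot: [-1.602, -1.869, -0.629]
wrist_force: [0.6, 0.2, -0.7]
width: 0.998
grip_force: 0.0
```

Run:
```python
from p import *
import m
s=S(); p,R,a=lying(.639,.197,103,-1)
q=p-.12*a; c=cam('top','tl0'); cam('scene','sl0')
print('now->'); s.to([q[0],q[1],.2],R); s.to(q)
m=c['color'].min(2)
```

```text
t 28.2 p [0.6431 0.1063 0.1955] q [-0.26  0.41  1.63  0.69  1.52 -0.59] w 0.998 gf 0.0 F [ 0.6  0.2 -0.7] yawY 9.4 a [-0.13  0.69 -0.71]
now->
{"travel":[5,16,-2],"rot":[1.6,0.5,-3.5]} END [0.659 0.111 0.2  ]
{"travel":[-22,0,22]} {"travel":[-23,0,22]} {"travel":[-22,0,22]} {"travel":[-23,0,23]} END [0.659 0.11  0.073]
```

Emit:
jog_arm --commands '[{"travel":[5,16,-2],"rot":[1.6,0.5,-3.5],"claw":0},{"travel":[-22,0,22],"rot":[0,0,0],"claw":0},{"travel":[-23,0,22],"rot":[0,0,0],"claw":0},{"travel":[-22,0,22],"rot":[0,0,0],"claw":0},{"travel":[-23,0,23],"rot":[0,0,0],"claw":0}]'

```text
time: 28.85
tool_pos: [0.6586, 0.1118, 0.074]
tcp_rot: [-1.534, -1.918, -0.631]
wrist_force: [-0.2, 0.6, -0.3]
width: 1.001
grip_force: 0.0
```

Run:
```python
from p import *
s=S(); p,R,a=lying(.639,.197,103,-1); s.to(p,R)
s2=s; st=monitor.read_state(); P=np.array(st['tool_pos']); R=Ro.from_rotvec(st['tcp_rot']).as_matrix()
ims=[]
for n in('scene','top'):
    c=cam(n); k=5; u,v=proj(c,P).astype(int); im=cv2.resize(c['color'][v-40:v+40,u-40:u+40],(400,400),interpolation=2)
    for off,col in(((-.032)*R[:,2],(0,0,255)),(np.array([0,0,.032]),(0,255,0)),(-.045*R[:,2]+.05*R[:,1],(255,0,0)),(-.045*R[:,2]-.05*R[:,1],(255,0,0))):
        x,y=(proj(c,P+off)-[u-40,v-40]+.5)*k; cv2.circle(im,(int(x),int(y)),4,col,-1)
    ims.append(im)
cv2.imwrite('pics/tilt.png',np.hstack(ims))
```

```text
t 28.9 p [0.6586 0.1118 0.074 ] q [-0.24  0.58  1.63  0.69  1.4  -0.75] w 1.001 gf 0.0 F [-0.2  0.6 -0.3] yawY 12.7 a [-0.16  0.69 -0.71]
{"travel":[0,0,40]} {"travel":[0,0,40]} {"travel":[-1,0,39]} END [ 0.64   0.193 -0.011]
```

View pics/tilt.png

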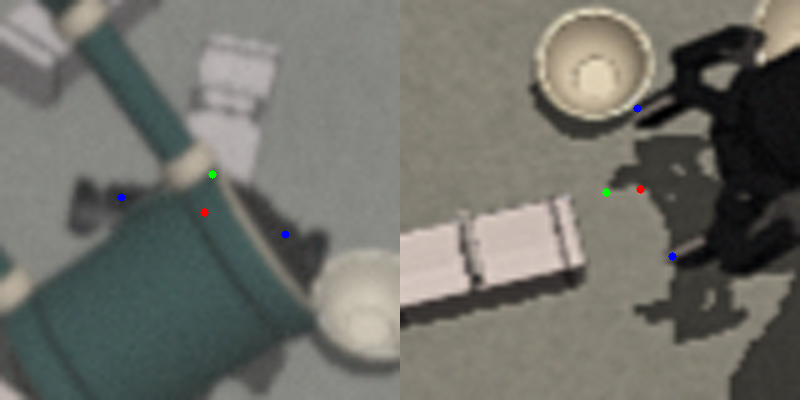

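Emit:
jog_arm --commands '[{"travel":[0,0,0],"rot":[0,0,0],"claw":50},{"travel":[0,0,30],"rot":[0,0,0],"claw":50},{"travel":[0,0,30],"rot":[0,0,0],"claw":50},{"travel":[0,0,20],"rot":[0,0,0],"claw":50},{"travel":[0,0,0],"rot":[0,0,0],"claw":50}]'

```text
time: 29.45
tool_pos: [0.6463, 0.1686, 0.0185]
tcp_rot: [-1.53, -1.919, -0.631]
wrist_force: [-0.4, 1.0, 0.2]
width: 0.803
grip_force: 0.0
```

Emit:
jog_arm --commands '[{"travel":[0,0,15],"rot":[0,0,0],"claw":50},{"travel":[0,0,12],"rot":[0,0,0],"claw":50},{"travel":[0,0,10],"rot":[0,0,0],"claw":50},{"travel":[0,0,0],"rot":[0,0,0],"claw":50},{"travel":[0,0,0],"rot":[0,0,0],"claw":50}]'

```text
time: 29.95
tool_pos: [0.6424, 0.1923, -0.0074]
tcp_rot: [-1.533, -1.919, -0.634]
wrist_force: [-0.5, -0.2, 0.6]
width: 0.807
grip_force: 0.0
```

Emit:
jog_arm --commands '[{"travel":[0,0,0],"rot":[0,0,0],"claw":255},{"travel":[0,0,0],"rot":[0,0,0],"claw":255},{"travel":[0,0,0],"rot":[0,0,0],"claw":255},{"travel":[0,0,0],"rot":[0,0,0],"claw":255},{"travel":[0,0,0],"rot":[0,0,0],"claw":255}]' --force 90

```text
time: 30.45
tool_pos: [0.6433, 0.1917, -0.0064]
tcp_rot: [-1.533, -1.92, -0.635]
wrist_force: [-1.5, -4.5, 5.0]
width: 0.576
grip_force: 93.4
```

Run:
```python
from p import *
s=S(); s.to(s.p+[0,0,.12])
```

```text
t 30.4 p [ 0.6433  0.1917 -0.0064] q [-0.13  0.64  1.72  0.77  1.24 -0.79] w 0.576 gf 93.4 F [-1.5 -4.5  5. ] yawY 12.7 a [-0.15  0.69 -0.71]
{"travel":[28,0,-28]} {"travel":[28,0,-29]} {"travel":[29,0,-28]} END [0.643 0.192 0.114]
```

```bash
cat >> p.py <<'E'
def saverel(x,y,hyaw):
    s=S(); h=np.radians(hyaw); R=np.c_[[np.cos(h),np.sin(h),0],[-np.sin(h),np.cos(h),0],[0,0,1]]
    np.savez('rel',R=R.T@s.R,p=R.T@(s.p-np.array([x,y,.025]))); print(R.T@(s.p-np.array([x,y,.025])))
def place(xd,yd,up=0.,tilt=0):
    f=np.load('rel.npz'); X,Z=-nn,-dd; R=np.c_[X,np.cross(Z,X),Z]; c=D0+xd*dd+yd*ll+(.07+up)*nn
    return c+R@f['p'],R@f['R']
E
python3 - <<'E'
from p import *
saverel(.639,.197,103); print(monitor.read_state()['torque'].round(3))
s=S(); s.to(s.p+[0,0,.14])
p,R=place(.01,-.1,.06); print(p,R[:,2])
E
```

```text
t 30.4 p [ 0.6433  0.1917 -0.0064] q [-0.13  0.64  1.72  0.77  1.24 -0.79] w 0.576 gf 93.4 F [-1.5 -4.5  5. ] yawY 12.7 a [-0.15  0.69 -0.71]
[-0.00614027 -0.00296074 -0.03136799]
[-0.206  0.3    0.279]
t 30.4 p [ 0.6433  0.1917 -0.0064] q [-0.13  0.64  1.72  0.77  1.24 -0.79] w 0.576 gf 93.4 F [-1.5 -4.5  5. ] yawY 12.7 a [-0.15  0.69 -0.71]
{"travel":[25,0,-25]} {"travel":[25,0,-25]} {"travel":[24,0,-25]} {"travel":[25,0,-24]} END [0.643 0.192 0.134]
[ 0.68295895 -0.31029562  0.15573034] [ 0.39202413 -0.03327269 -0.91935304]
```

Emit:
jog_arm --commands '[{"travel":[10,0,-10],"rot":[0,0,0],"claw":255},{"travel":[20,0,-20],"rot":[0,0,0],"claw":255},{"travel":[28,0,-28],"rot":[0,0,0],"claw":255},{"travel":[28,0,-28],"rot":[0,0,0],"claw":255},{"travel":[14,0,-14],"rot":[0,0,0],"claw":255}]'

```text
time: 30.95
tool_pos: [0.6436, 0.1926, 0.1373]
tcp_rot: [-1.534, -1.924, -0.637]
wrist_force: [1.1, -0.5, -5.6]
width: 0.575
grip_force: 94.0
```

Emit:
jog_arm --commands '[{"travel":[0,0,0],"rot":[0,0,0],"claw":255},{"travel":[0,0,0],"rot":[0,0,0],"claw":255},{"travel":[0,0,0],"rot":[0,0,0],"claw":255},{"travel":[0,0,0],"rot":[0,0,0],"claw":255},{"travel":[0,0,0],"rot":[0,0,0],"claw":255}]'

```text
time: 31.45
tool_pos: [0.6412, 0.1926, 0.1321]
tcp_rot: [-1.533, -1.917, -0.631]
wrist_force: [-0.3, 0.2, -6.0]
width: 0.578
grip_force: 93.9
```

Run:
```python
from p import *
s=S();print(monitor.read_state()['torque'].round(3))
p,R=place(.01,-.1,.06); s.to(p,R); s.to(place(.01,-.1,.005)[0])
```

```text
t 31.4 p [0.6412 0.1926 0.1321] q [-0.13  0.46  1.68  0.74  1.39 -0.64] w 0.578 gf 93.9 F [-0.3  0.2 -6. ] yawY 12.8 a [-0.16  0.69 -0.71]
[-1.286e+00 -3.270e-01 -1.000e-03]
{"travel":[-28,-6,-31],"rot":[1.2,-4.9,-6.2]} {"travel":[-30,-10,-28],"rot":[1.2,-4.9,-6.2]} {"travel":[-31,-13,-25],"rot":[1.2,-4.9,-6.2]} {"travel":[-31,-17,-22],"rot":[1.2,-4.9,-6.2]} {"travel":[-31,-21,-19],"rot":[1.2,-4.9,-6.2]} | {"travel":[-30,-25,-16],"rot":[1.2,-4.9,-6.2]} {"travel":[-28,-28,-13],"rot":[1.2,-4.9,-6.2]} {"travel":[-26,-32,-10],"rot":[1.2,-4.9,-6.2]} {"travel":[-23,-34,-8],"rot":[1.2,-4.9,-6.2]} {"travel":[-20,-37,-5],"rot":[1.2,-4.9,-6.2]} | {"travel":[-16,-39,-3],"rot":[1.2,-4.9,-6.2]} {"travel":[-13,-41,0],"rot":[1.2,-4.9,-6.2]} END [ 0.683 -0.311  0.156]
{"travel":[20,0,19]} {"travel":[19,1,20]} END [ 0.663 -0.308  0.105]
```

Emit:
jog_arm --commands '[{"travel":[-28,-6,-31],"rot":[1.2,-4.9,-6.2],"claw":255},{"travel":[-30,-10,-28],"rot":[1.2,-4.9,-6.2],"claw":255},{"travel":[-31,-13,-25],"rot":[1.2,-4.9,-6.2],"claw":255},{"travel":[-31,-17,-22],"rot":[1.2,-4.9,-6.2],"claw":255},{"travel":[-31,-21,-19],"rot":[1.2,-4.9,-6.2],"claw":255}]'

```text
time: 31.95
tool_pos: [0.6602, -0.0176, 0.1432]
tcp_rot: [-1.138, -2.692, -0.429]
wrist_force: [0.4, -0.2, -5.6]
width: 0.573
grip_force: 96.4
```

Emit:
jog_arm --commands '[{"travel":[-30,-25,-16],"rot":[1.2,-4.9,-6.2],"claw":255},{"travel":[-28,-28,-13],"rot":[1.2,-4.9,-6.2],"claw":255},{"travel":[-26,-32,-10],"rot":[1.2,-4.9,-6.2],"claw":255},{"travel":[-23,-34,-8],"rot":[1.2,-4.9,-6.2],"claw":255},{"travel":[-20,-37,-5],"rot":[1.2,-4.9,-6.2],"claw":255}]'

```text
time: 32.45
tool_pos: [0.6759, -0.226, 0.1532]
tcp_rot: [0.425, 2.868, 0.102]
wrist_force: [0.3, -0.4, -5.5]
width: 0.574
grip_force: 96.6
```

Emit:
jog_arm --commands '[{"travel":[-16,-39,-3],"rot":[1.2,-4.9,-6.2],"claw":255},{"travel":[-13,-41,0],"rot":[1.2,-4.9,-6.2],"claw":255},{"travel":[0,0,0],"rot":[0,0,0],"claw":255},{"travel":[0,0,0],"rot":[0,0,0],"claw":255},{"travel":[0,0,0],"rot":[0,0,0],"claw":255}]'

```text
time: 32.95
tool_pos: [0.6833, -0.3093, 0.1568]
tcp_rot: [0.129, 2.733, -0.028]
wrist_force: [-0.0, -0.2, -6.0]
width: 0.578
grip_force: 97.0
```

Run:
```python
from p import *
s=S();print(monitor.read_state()['torque'].round(3))
p,R=place(.01,-.1,.03); s.to(p,R); s.to(place(.01,-.1,.005)[0])
c=cam('scene','pl1');c2=cam('top','pl1t')
```

```text
t 33.0 p [ 0.6833 -0.3093  0.1568] q [-0.55  0.2   1.82  0.25  0.77 -2.17] w 0.578 gf 97.0 F [-0.  -0.2 -6. ] yawY 84.6 a [ 0.39 -0.04 -0.92]
[ 0.101  0.397 -0.01 ]
{"travel":[22,-1,22],"rot":[-0.3,0.1,0.3]} END [ 0.672 -0.309  0.128]
{"travel":[18,0,18]} END [ 0.662 -0.308  0.104]
```

Emit:
jog_arm --commands '[{"travel":[22,-1,22],"rot":[-0.3,0.1,0.3],"claw":255},{"travel":[14,0,14],"rot":[0,0,0],"claw":255},{"travel":[0,0,0],"rot":[0,0,0],"claw":255},{"travel":[0,0,0],"rot":[0,0,0],"claw":255},{"travel":[0,0,0],"rot":[0,0,0],"claw":255}]'

```text
time: 33.55
tool_pos: [0.6668, -0.3101, 0.1125]
tcp_rot: [0.132, 2.73, -0.025]
wrist_force: [0.1, 0.0, -5.6]
width: 0.574
grip_force: 96.8
```

Emit:
jog_arm --commands '[{"travel":[1,0,1],"rot":[0,0,0],"claw":255},{"travel":[1,0,1],"rot":[0,0,0],"claw":255},{"travel":[0,0,0],"rot":[0,0,0],"claw":255},{"travel":[0,0,0],"rot":[0,0,0],"claw":255},{"travel":[0,0,0],"rot":[0,0,0],"claw":255}]'

```text
time: 34.05
tool_pos: [0.6643, -0.31, 0.1082]
tcp_rot: [0.133, 2.731, -0.025]
wrist_force: [0.6, 0.4, -5.3]
width: 0.579
grip_force: 96.8
```

Run:
```python
from p import *
s=S(); s.to(place(.01,-.1,.0)[0])
c=cam('scene','pl2');c2=cam('top','pl2t')
I=[]
for n,c in(('s',c),('t',c2)):
    u,v=proj(c,D0-.1*ll+.05*nn).astype(int); I.append(cv2.resize(c['color'][v-50:v+50,u-50:u+50],(400,400),interpolation=2))
cv2.imwrite('pics/pl.png',np.hstack(I))
```

```text
t 34.0 p [ 0.6643 -0.31    0.1082] q [-0.56  0.22  1.9   0.29  0.68 -2.23] w 0.579 gf 96.8 F [ 0.6  0.4 -5.3] yawY 84.4 a [ 0.39 -0.04 -0.92]
{"travel":[7,2,6]} END [ 0.66  -0.308  0.1  ]
```

View pics/pl.png

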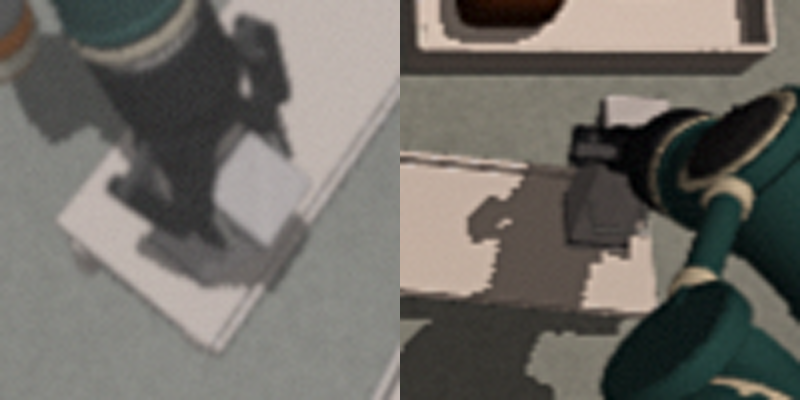

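Emit:
jog_arm --commands '[{"travel":[2,0,2],"rot":[0,0,0],"claw":255},{"travel":[1,0,1],"rot":[0,0,0],"claw":255},{"travel":[0,0,0],"rot":[0,0,0],"claw":255},{"travel":[0,0,0],"rot":[0,0,0],"claw":255},{"travel":[0,0,0],"rot":[0,0,0],"claw":255}]'

```text
time: 34.65
tool_pos: [0.6639, -0.3104, 0.1059]
tcp_rot: [0.133, 2.729, -0.026]
wrist_force: [1.5, 0.9, 2.7]
width: 0.576
grip_force: 96.8
```

Emit:
jog_arm --commands '[{"travel":[1,0,1],"rot":[0,0,0],"claw":255},{"travel":[1,0,1],"rot":[0,0,0],"claw":255},{"travel":[0,0,0],"rot":[0,0,0],"claw":255},{"travel":[0,0,0],"rot":[0,0,0],"claw":255},{"travel":[0,0,0],"rot":[0,0,0],"claw":255}]'

```text
time: 35.15
tool_pos: [0.6644, -0.3106, 0.1057]
tcp_rot: [0.134, 2.725, -0.027]
wrist_force: [1.2, 3.2, 10.2]
width: 0.577
grip_force: 96.7
```

Emit:
jog_arm --commands '[{"travel":[0,0,0],"rot":[0,0,0],"claw":130},{"travel":[0,0,0],"rot":[0,0,0],"claw":100},{"travel":[0,0,0],"rot":[0,0,0],"claw":70},{"travel":[0,0,0],"rot":[0,0,0],"claw":50},{"travel":[0,0,0],"rot":[0,0,0],"claw":50}]' --force 60

```text
time: 35.65
tool_pos: [0.6608, -0.3093, 0.1004]
tcp_rot: [0.133, 2.733, -0.023]
wrist_force: [-0.4, -0.3, -0.3]
width: 0.806
grip_force: 0.0
```

Emit:
jog_arm --commands '[{"travel":[0,0,-10],"rot":[0,0,0],"claw":50},{"travel":[0,0,-25],"rot":[0,0,0],"claw":50},{"travel":[0,0,-40],"rot":[0,0,0],"claw":50},{"travel":[0,0,-45],"rot":[0,0,0],"claw":50},{"travel":[0,0,-20],"rot":[0,0,0],"claw":50}]'

```text
time: 36.15
tool_pos: [0.6069, -0.3058, 0.236]
tcp_rot: [0.132, 2.726, -0.029]
wrist_force: [-0.3, -0.7, 0.0]
width: 0.803
grip_force: 0.0
```

Run:
```python
from p import *
s=S(); print(np.degrees(np.arctan2(nn[0],nn[2])))
import m
c=cam('top','a1'); m.meas(c)
```

```text
t 36.1 p [ 0.6069 -0.3058  0.236 ] q [-0.61  0.    1.89  0.25  0.9  -2.21] w 0.803 gf 0.0 F [-0.3 -0.7  0. ] yawY 84.4 a [ 0.4  -0.04 -0.92]
21.90495932506903
0.05 (250, 232) 590 [0.4001 0.2737] L 0.141 0.051 yaw 78.6
0.075 (250, 232) 590 [0.3982 0.2699] L 0.138 0.05 yaw 78.6
0.006 (250, 232) 590 [0.4034 0.2804] L 0.146 0.053 yaw 78.6
0.05 (353, 231) 822 [ 0.405  -0.0578] L 0.159 0.088 yaw 93.5
0.075 (353, 231) 822 [ 0.403  -0.0548] L 0.156 0.086 yaw 93.5
0.006 (353, 231) 822 [ 0.4085 -0.0629] L 0.165 0.091 yaw 93.5
0.05 (256, 200) 570 [0.5051 0.2571] L 0.141 0.05 yaw 77.5
0.075 (256, 200) 570 [0.5011 0.2537] L 0.138 0.049 yaw 77.5
0.006 (256, 200) 570 [0.5122 0.2632] L 0.146 0.052 yaw 77.5
0.05 (436, 183) 159 [ 0.5599 -0.3368] L 0.059 0.044 yaw 3.0
0.075 (436, 183) 159 [ 0.5548 -0.3282] L 0.058 0.044 yaw 3.0
0.006 (436, 183) 159 [ 0.5689 -0.352 ] L 0.061 0.046 yaw 3.0
0.05 (387, 171) 1857 [ 0.6013 -0.1752] L 0.256 0.107 yaw 84.2
0.075 (387, 171) 1857 [ 0.5953 -0.1698] L 0.251 0.105 yaw 84.2
0.006 (387, 171) 1857 [ 0.6118 -0.1845] L 0.265 0.111 yaw 84.2
0.05 (442, 145) 178 [ 0.6917 -0.3616] L 0.054 0.045 yaw 90.1
0.075 (442, 145) 178 [ 0.6839 -0.3525] L 0.053 0.044 yaw 90.1
0.006 (442, 145) 178 [ 0.7054 -0.3776] L 0.056 0.047 yaw 90.1
```

Run:
```python
from p import *
s=S(); p,R,a=lying(.508,.2535,77.5,-1); q=p-.12*a; print(q,p)
s.to([q[0],q[1],.2],R); s.to(q); s.to(p)
```

```text
t 36.2 p [ 0.6075 -0.3065  0.239 ] q [-0.61  0.    1.88  0.25  0.9  -2.21] w 0.804 gf 0.0 F [-0.1 -1.   2. ] yawY 84.4 a [ 0.4  -0.04 -0.91]
[0.48878225 0.16681432 0.07379037] [ 0.50714776  0.24965578 -0.01106245]
{"travel":[12,33,-2],"rot":[-1.3,3.6,7.1]} {"travel":[16,31,-1],"rot":[-1.3,3.6,7.1]} {"travel":[20,29,1],"rot":[-1.3,3.6,7.1]} {"travel":[23,26,3],"rot":[-1.3,3.6,7.1]} {"travel":[26,23,5],"rot":[-1.3,3.6,7.1]} | {"travel":[28,20,7],"rot":[-1.3,3.6,7.1]} {"travel":[30,16,10],"rot":[-1.3,3.6,7.1]} {"travel":[30,12,12],"rot":[-1.3,3.6,7.1]} {"travel":[31,8,14],"rot":[-1.3,3.6,7.1]} {"travel":[31,4,16],"rot":[-1.3,3.6,7.1]} | {"travel":[30,-1,18],"rot":[-1.3,3.6,7.1]} {"travel":[28,-4,20],"rot":[-1.3,3.6,7.1]} {"travel":[26,-9,21],"rot":[-1.3,3.6,7.1]} {"travel":[24,-12,22],"rot":[-1.3,3.6,7.1]} END [0.488 0.166 0.2  ]
{"travel":[-22,0,23]} {"travel":[-22,0,23]} {"travel":[-22,0,22]} {"travel":[-22,0,23]} END [0.489 0.167 0.073]
{"travel":[1,0,40]} {"travel":[1,0,40]} {"travel":[0,0,40]} END [ 0.507  0.25  -0.011]
```

Emit:
jog_arm --commands '[{"travel":[12,33,-2],"rot":[-1.3,3.6,7.1],"claw":50},{"travel":[16,31,-1],"rot":[-1.3,3.6,7.1],"claw":50},{"travel":[20,29,1],"rot":[-1.3,3.6,7.1],"claw":50},{"travel":[23,26,3],"rot":[-1.3,3.6,7.1],"claw":50},{"travel":[26,23,5],"rot":[-1.3,3.6,7.1],"claw":50}]'

```text
time: 36.7
tool_pos: [0.5622, -0.1339, 0.2178]
tcp_rot: [1.021, 2.858, 0.353]
wrist_force: [-1.2, -0.8, -1.0]
width: 0.801
grip_force: 0.0
```

Emit:
jog_arm --commands '[{"travel":[28,20,7],"rot":[-1.3,3.6,7.1],"claw":50},{"travel":[30,16,10],"rot":[-1.3,3.6,7.1],"claw":50},{"travel":[30,12,12],"rot":[-1.3,3.6,7.1],"claw":50},{"travel":[31,8,14],"rot":[-1.3,3.6,7.1],"claw":50},{"travel":[31,4,16],"rot":[-1.3,3.6,7.1],"claw":50}]'

```text
time: 37.2
tool_pos: [0.5208, 0.0354, 0.2049]
tcp_rot: [-1.685, -2.268, -0.657]
wrist_force: [0.5, 0.3, 0.0]
width: 0.809
grip_force: 0.0
```

Emit:
jog_arm --commands '[{"travel":[30,-1,18],"rot":[-1.3,3.6,7.1],"claw":50},{"travel":[28,-4,20],"rot":[-1.3,3.6,7.1],"claw":50},{"travel":[26,-9,21],"rot":[-1.3,3.6,7.1],"claw":50},{"travel":[24,-12,22],"rot":[-1.3,3.6,7.1],"claw":50},{"travel":[0,0,0],"rot":[0,0,0],"claw":50}]'

```text
time: 37.7
tool_pos: [0.482, 0.1708, 0.1921]
tcp_rot: [-1.969, -1.587, -0.794]
wrist_force: [-0.5, -0.4, -0.3]
width: 0.804
grip_force: 0.0
```

Run:
```python
from p import *
s=S(); p,R,a=lying(.508,.2535,77.5,-1); q=p-.12*a
s.to([q[0],q[1],.15],R); s.to(q);s.to(p)
```

```text
t 37.7 p [0.482  0.1708 0.1921] q [-0.26 -0.08  2.21  0.84  1.23 -0.43] w 0.804 gf 0.0 F [-0.5 -0.4 -0.3] yawY -12.0 a [ 0.14  0.69 -0.71]
{"travel":[-16,4,14],"rot":[-0.5,0.3,-0.1]} {"travel":[-15,4,14],"rot":[-0.5,0.3,-0.1]} END [0.489 0.167 0.15 ]
{"travel":[-27,0,27]} {"travel":[-27,0,27]} END [0.489 0.167 0.074]
{"travel":[0,0,40]} {"travel":[0,0,40]} {"travel":[0,-1,40]} END [ 0.507  0.25  -0.011]
```

Emit:
jog_arm --commands '[{"travel":[-16,4,14],"rot":[-0.5,0.3,-0.1],"claw":50},{"travel":[-15,4,14],"rot":[-0.5,0.3,-0.1],"claw":50},{"travel":[-27,0,27],"rot":[0,0,0],"claw":50},{"travel":[-27,0,27],"rot":[0,0,0],"claw":50},{"travel":[0,0,0],"rot":[0,0,0],"claw":50}]'

```text
time: 38.2
tool_pos: [0.4911, 0.1644, 0.0725]
tcp_rot: [-1.973, -1.585, -0.818]
wrist_force: [0.1, 0.7, -0.1]
width: 0.803
grip_force: 0.0
```

Emit:
jog_arm --commands '[{"travel":[0,0,35],"rot":[0,0,0],"claw":50},{"travel":[0,0,35],"rot":[0,0,0],"claw":50},{"travel":[0,0,25],"rot":[0,0,0],"claw":50},{"travel":[0,0,20],"rot":[0,0,0],"claw":50},{"travel":[0,0,0],"rot":[0,0,0],"claw":50}]'

```text
time: 38.7
tool_pos: [0.5138, 0.2445, -0.0035]
tcp_rot: [-1.971, -1.59, -0.828]
wrist_force: [-0.5, 0.7, -0.1]
width: 0.806
grip_force: 0.0
```

Emit:
jog_arm --commands '[{"travel":[0,0,0],"rot":[0,0,0],"claw":255},{"travel":[0,0,0],"rot":[0,0,0],"claw":255},{"travel":[0,0,0],"rot":[0,0,0],"claw":255},{"travel":[0,0,0],"rot":[0,0,0],"claw":255},{"travel":[0,0,0],"rot":[0,0,0],"claw":255}]' --force 90

```text
time: 39.2
tool_pos: [0.5143, 0.2434, -0.002]
tcp_rot: [-1.972, -1.589, -0.831]
wrist_force: [-1.8, -0.8, 6.8]
width: 0.585
grip_force: 93.1
```

Run:
```python
from p import *
saverel(.508,.2535,77.5); s=S(); s.to(s.p+[0,0,.13])
```

```text
t 39.2 p [ 0.5143  0.2434 -0.002 ] q [-0.1   0.29  2.28  1.16  0.87 -0.81] w 0.585 gf 93.1 F [-1.8 -0.8  6.8] yawY -12.6 a [ 0.16  0.69 -0.7 ]
[-0.00847278 -0.00835023 -0.02701853]
t 39.2 p [ 0.5143  0.2434 -0.002 ] q [-0.1   0.29  2.28  1.16  0.87 -0.81] w 0.585 gf 93.1 F [-1.8 -0.8  6.8] yawY -12.6 a [ 0.16  0.69 -0.7 ]
{"travel":[23,0,-23]} {"travel":[23,1,-23]} {"travel":[23,0,-23]} {"travel":[23,1,-23]} END [0.515 0.243 0.128]
```

```bash
python3 - <<'E'
import numpy as np
f=dict(np.load('rel.npz')); f['p'][1]=0; np.savez('rel',**f); print(f['p'])
E
sed -i "s/^    np.savez('rel',R=R.T@s.R,p=R.T@(s.p-np.array(\[x,y,.025\])))/    np.savez('rel',R=R.T@s.R,p=R.T@(s.p-np.array([x,y,.025]))*[1,0,1])/" p.py; grep -n "np.savez" p.py
```

```text
[-0.00847278  0.         -0.02701853]
37:    np.savez('rel',R=R.T@s.R,p=R.T@(s.p-np.array([x,y,.025]))*[1,0,1]); print(R.T@(s.p-np.array([x,y,.025])))
```

Emit:
jog_arm --commands '[{"travel":[10,0,-10],"rot":[0,0,0],"claw":255},{"travel":[20,0,-20],"rot":[0,0,0],"claw":255},{"travel":[28,0,-28],"rot":[0,0,0],"claw":255},{"travel":[28,0,-28],"rot":[0,0,0],"claw":255},{"travel":[26,0,-26],"rot":[0,0,0],"claw":255}]'

```text
time: 39.7
tool_pos: [0.5111, 0.2421, 0.1545]
tcp_rot: [-1.978, -1.59, -0.826]
wrist_force: [0.8, 0.8, -5.6]
width: 0.582
grip_force: 93.1
```

Emit:
jog_arm --commands '[{"travel":[0,0,0],"rot":[0,0,0],"claw":255},{"travel":[0,0,0],"rot":[0,0,0],"claw":255},{"travel":[0,0,0],"rot":[0,0,0],"claw":255},{"travel":[0,0,0],"rot":[0,0,0],"claw":255},{"travel":[0,0,0],"rot":[0,0,0],"claw":255}]'

```text
time: 40.2
tool_pos: [0.5104, 0.2436, 0.1519]
tcp_rot: [-1.975, -1.587, -0.823]
wrist_force: [0.3, -0.3, -5.3]
width: 0.58
grip_force: 93.1
```

Run:
```python
from p import *
s=S();print(monitor.read_state()['torque'].round(3))
p,R=place(.01,0,.06); s.to(p,R); s.to(place(.01,0,.01)[0])
```

```text
t 40.2 p [0.5104 0.2436 0.1519] q [-0.1  -0.    2.22  0.94  1.05 -0.43] w 0.58 gf 93.1 F [ 0.3 -0.3 -5.3] yawY -12.6 a [ 0.16  0.69 -0.71]
[-1.369  0.269  0.005]
{"travel":[-20,20,-21],"rot":[1.4,-3.5,-7.2]} {"travel":[-24,16,-20],"rot":[1.4,-3.5,-7.2]} {"travel":[-27,13,-19],"rot":[1.4,-3.5,-7.2]} {"travel":[-29,9,-17],"rot":[1.4,-3.5,-7.2]} {"travel":[-31,4,-16],"rot":[1.4,-3.5,-7.2]} | {"travel":[-32,0,-14],"rot":[1.4,-3.5,-7.2]} {"travel":[-33,-4,-12],"rot":[1.4,-3.5,-7.2]} {"travel":[-33,-9,-9],"rot":[1.4,-3.5,-7.2]} {"travel":[-32,-13,-7],"rot":[1.4,-3.5,-7.2]} {"travel":[-30,-17,-5],"rot":[1.4,-3.5,-7.2]} | {"travel":[-28,-21,-3],"rot":[1.4,-3.5,-7.2]} {"travel":[-25,-24,0],"rot":[1.4,-3.5,-7.2]} {"travel":[-22,-27,1],"rot":[1.4,-3.5,-7.2]} {"travel":[-19,-29,4],"rot":[1.4,-3.5,-7.2]} END [ 0.689 -0.213  0.159]
{"travel":[18,0,18]} {"travel":[17,0,17]} END [ 0.671 -0.212  0.113]
```

Emit:
jog_arm --commands '[{"travel":[-20,20,-21],"rot":[1.4,-3.5,-7.2],"claw":255},{"travel":[-24,16,-20],"rot":[1.4,-3.5,-7.2],"claw":255},{"travel":[-27,13,-19],"rot":[1.4,-3.5,-7.2],"claw":255},{"travel":[-29,9,-17],"rot":[1.4,-3.5,-7.2],"claw":255},{"travel":[-31,4,-16],"rot":[1.4,-3.5,-7.2],"claw":255}]'

```text
time: 40.7
tool_pos: [0.5762, 0.0789, 0.1567]
tcp_rot: [-1.569, -2.444, -0.633]
wrist_force: [0.4, -0.1, -5.7]
width: 0.577
grip_force: 93.3
```

Emit:
jog_arm --commands '[{"travel":[-32,0,-14],"rot":[1.4,-3.5,-7.2],"claw":255},{"travel":[-33,-4,-12],"rot":[1.4,-3.5,-7.2],"claw":255},{"travel":[-33,-9,-9],"rot":[1.4,-3.5,-7.2],"claw":255},{"travel":[-32,-13,-7],"rot":[1.4,-3.5,-7.2],"claw":255},{"travel":[-30,-17,-5],"rot":[1.4,-3.5,-7.2],"claw":255}]'

```text
time: 41.2
tool_pos: [0.6396, -0.0839, 0.1587]
tcp_rot: [0.803, 2.864, 0.294]
wrist_force: [-0.2, 0.1, -5.3]
width: 0.578
grip_force: 93.5
```

Emit:
jog_arm --commands '[{"travel":[-28,-21,-3],"rot":[1.4,-3.5,-7.2],"claw":255},{"travel":[-25,-24,0],"rot":[1.4,-3.5,-7.2],"claw":255},{"travel":[-22,-27,1],"rot":[1.4,-3.5,-7.2],"claw":255},{"travel":[-19,-29,4],"rot":[1.4,-3.5,-7.2],"claw":255},{"travel":[0,0,0],"rot":[0,0,0],"claw":255}]'

```text
time: 41.7
tool_pos: [0.6895, -0.2152, 0.1594]
tcp_rot: [0.109, 2.739, -0.009]
wrist_force: [0.3, 0.2, -5.7]
width: 0.575
grip_force: 93.8
```

Run:
```python
from p import *
s=S();print(monitor.read_state()['torque'].round(3))
p,R=place(.01,0,.03); s.to(p,R); s.to(place(.01,0,.01)[0])
```

```text
t 41.7 p [ 0.6895 -0.2152  0.1594] q [-0.41  0.14  1.89  0.2   0.75 -2.02] w 0.575 gf 93.8 F [ 0.3  0.2 -5.7] yawY 85.6 a [ 0.39 -0.02 -0.92]
[0.096 0.38  0.08 ]
{"travel":[21,2,21],"rot":[0.4,0.1,0.4]} END [ 0.679 -0.212  0.132]
{"travel":[15,0,14]} END [ 0.67  -0.211  0.113]
```

Emit:
jog_arm --commands '[{"travel":[21,2,21],"rot":[0.4,0.1,0.4],"claw":255},{"travel":[13,0,13],"rot":[0,0,0],"claw":255},{"travel":[0,0,0],"rot":[0,0,0],"claw":255},{"travel":[0,0,0],"rot":[0,0,0],"claw":255},{"travel":[0,0,0],"rot":[0,0,0],"claw":255}]'

```text
time: 42.2
tool_pos: [0.6727, -0.2087, 0.117]
tcp_rot: [0.119, 2.74, -0.014]
wrist_force: [-0.5, 0.9, -5.9]
width: 0.575
grip_force: 93.2
```

Emit:
jog_arm --commands '[{"travel":[1,0,1],"rot":[0,0,0],"claw":255},{"travel":[1,0,1],"rot":[0,0,0],"claw":255},{"travel":[0,0,0],"rot":[0,0,0],"claw":255},{"travel":[0,0,0],"rot":[0,0,0],"claw":255},{"travel":[0,0,0],"rot":[0,0,0],"claw":255}]'

```text
time: 42.7
tool_pos: [0.672, -0.2095, 0.1151]
tcp_rot: [0.118, 2.738, -0.017]
wrist_force: [0.7, -0.0, -5.4]
width: 0.575
grip_force: 93.2
```

Run:
```python
from p import *
s=S(); p,R=place(.01,0,0); print((s.p-p)@nn, np.degrees(Ro.from_matrix(s.R.T@R).as_rotvec()).round(2))
```

```text
t 42.7 p [ 0.672  -0.2095  0.1151] q [-0.41  0.15  1.97  0.21  0.66 -2.03] w 0.575 gf 93.2 F [ 0.7 -0.  -5.4] yawY 85.1 a [ 0.39 -0.03 -0.92]
0.012210909826252373 [-0.01  0.17  0.12]
```

Emit:
jog_arm --commands '[{"travel":[1,0,1],"rot":[0,0,0],"claw":255},{"travel":[2,0,2],"rot":[0,0,0],"claw":255},{"travel":[1,0,1],"rot":[0,0,0],"claw":255},{"travel":[0,0,0],"rot":[0,0,0],"claw":255},{"travel":[0,0,0],"rot":[0,0,0],"claw":255}]'

```text
time: 43.2
tool_pos: [0.6726, -0.2098, 0.1137]
tcp_rot: [0.119, 2.731, -0.018]
wrist_force: [0.2, 1.6, 5.4]
width: 0.573
grip_force: 93.8
```

Emit:
jog_arm --commands '[{"travel":[1,0,1],"rot":[0,0,0],"claw":255},{"travel":[1,0,1],"rot":[0,0,0],"claw":255},{"travel":[0,0,0],"rot":[0,0,0],"claw":255},{"travel":[0,0,0],"rot":[0,0,0],"claw":255},{"travel":[0,0,0],"rot":[0,0,0],"claw":255}]'

```text
time: 43.7
tool_pos: [0.6734, -0.2106, 0.1136]
tcp_rot: [0.119, 2.727, -0.02]
wrist_force: [-0.4, 1.6, 10.8]
width: 0.574
grip_force: 91.4
```

Emit:
jog_arm --commands '[{"travel":[-2,0,-2],"rot":[0,0,0],"claw":255},{"travel":[0,0,0],"rot":[0,0,0],"claw":130},{"travel":[0,0,0],"rot":[0,0,0],"claw":100},{"travel":[0,0,0],"rot":[0,0,0],"claw":70},{"travel":[0,0,0],"rot":[0,0,0],"claw":50}]' --force 60

```text
time: 44.2
tool_pos: [0.6688, -0.209, 0.1084]
tcp_rot: [0.118, 2.74, -0.016]
wrist_force: [-0.1, -1.1, -0.0]
width: 0.804
grip_force: 0.0
```

Emit:
jog_arm --commands '[{"travel":[0,0,-10],"rot":[0,0,0],"claw":50},{"travel":[0,0,-25],"rot":[0,0,0],"claw":50},{"travel":[0,0,-40],"rot":[0,0,0],"claw":50},{"travel":[0,0,-45],"rot":[0,0,0],"claw":50},{"travel":[0,0,-30],"rot":[0,0,0],"claw":50}]'

```text
time: 44.7
tool_pos: [0.611, -0.2052, 0.2514]
tcp_rot: [0.118, 2.735, -0.019]
wrist_force: [0.7, -0.3, 0.0]
width: 0.805
grip_force: 0.0
```

Run:
```python
from p import *
s=S(); c=cam('top','a2')
g=c['color'].min(2); m=(g>112).astype(np.uint8); cs,_=cv2.findContours(m,0,1)
for k in cs:
    a=cv2.contourArea(k);(u,v),wh,_=cv2.minAreaRect(k)
    if a>100 and 220<u<470 and 120<v<260: print((round(u),round(v)),a,onz(c,u,v,.171).round(3),onz(c,u,v,.05).round(3))
for yd in(-.1,0): print('exp top',(D0+.01*dd+yd*ll+.14*nn).round(3))
p,R,a=lying(.403,.270,-101.4,1); q=p-.12*a; print(q,p,a)
s.to([q[0],q[1],.2],R); s.to(q); s.to(p)
```

```text
t 44.7 p [ 0.611  -0.2052  0.2514] q [-0.45 -0.08  1.94  0.18  0.91 -2.02] w 0.805 gf 0.0 F [ 0.7 -0.3  0. ] yawY 85.1 a [ 0.39 -0.03 -0.92]
(446, 234) 220.0 [ 0.387 -0.315  0.171] [ 0.396 -0.359  0.05 ]
(251, 233) 592.0 [0.391 0.255 0.171] [0.4   0.273 0.05 ]
(335, 228) 152.5 [0.406 0.011 0.171] [0.416 0.003 0.05 ]
(408, 177) 357.0 [ 0.556 -0.21   0.171] [ 0.583 -0.243  0.05 ]
(373, 169) 992.0 [ 0.58  -0.105  0.171] [ 0.61  -0.126  0.05 ]
(409, 142) 181.0 [ 0.666 -0.219  0.171] [ 0.705 -0.252  0.05 ]
(298, 124) 398.0 [0.723 0.117 0.171] [0.768 0.121 0.05 ]
exp top [ 0.655 -0.311  0.171]
exp top [ 0.665 -0.211  0.171]
[0.42055007 0.35703864 0.07379037] [ 0.40377829  0.27385987 -0.01106245] [-0.13976485 -0.69315639 -0.70710678]
{"travel":[17,39,-3],"rot":[3.9,-1.2,5.7]} {"travel":[21,37,-6],"rot":[3.9,-1.2,5.7]} {"travel":[24,34,-9],"rot":[3.9,-1.2,5.7]} {"travel":[27,31,-12],"rot":[3.9,-1.2,5.7]} {"travel":[30,27,-14],"rot":[3.9,-1.2,5.7]} | {"travel":[32,23,-17],"rot":[3.9,-1.2,5.7]} {"travel":[33,18,-19],"rot":[3.9,-1.2,5.7]} {"travel":[35,13,-20],"rot":[3.9,-1.2,5.7]} {"travel":[35,9,-22],"rot":[3.9,-1.2,5.7]} {"travel":[35,3,-23],"rot":[3.9,-1.2,5.7]} | {"travel":[35,-2,-24],"rot":[3.9,-1.2,5.7]} {"travel":[34,-6,-24],"rot":[3.9,-1.2,5.7]} {"travel":[33,-12,-25],"rot":[3.9,-1.2,5.7]} {"travel":[31,-16,-24],"rot":[3.9,-1.2,5.7]} END [0.421 0.357 0.2  ]
{"travel":[22,0,22]} {"travel":[23,0,22]} {"travel":[22,0,22]} {"travel":[23,0,22]} END [0.421 0.357 0.074]
{"travel":[0,0,40]} {"travel":[0,0,40]} {"travel":[1,-1,40]} END [ 0.404  0.274 -0.011]
```

Emit:
jog_arm --commands '[{"travel":[17,39,-3],"rot":[3.9,-1.2,5.7],"claw":50},{"travel":[21,37,-6],"rot":[3.9,-1.2,5.7],"claw":50},{"travel":[24,34,-9],"rot":[3.9,-1.2,5.7],"claw":50},{"travel":[27,31,-12],"rot":[3.9,-1.2,5.7],"claw":50},{"travel":[30,27,-14],"rot":[3.9,-1.2,5.7],"claw":50}]'

```text
time: 45.25
tool_pos: [0.5538, -0.0678, 0.235]
tcp_rot: [0.637, 2.623, -0.244]
wrist_force: [0.1, 1.1, -0.7]
width: 0.804
grip_force: 0.0
```

Emit:
jog_arm --commands '[{"travel":[32,23,-17],"rot":[3.9,-1.2,5.7],"claw":50},{"travel":[33,18,-19],"rot":[3.9,-1.2,5.7],"claw":50},{"travel":[35,13,-20],"rot":[3.9,-1.2,5.7],"claw":50},{"travel":[35,9,-22],"rot":[3.9,-1.2,5.7],"claw":50},{"travel":[35,3,-23],"rot":[3.9,-1.2,5.7],"claw":50}]'

```text
time: 45.75
tool_pos: [0.4546, 0.0853, 0.2343]
tcp_rot: [1.229, 2.327, -0.512]
wrist_force: [0.8, 0.7, -0.7]
width: 0.802
grip_force: 0.0
```

Emit:
jog_arm --commands '[{"travel":[35,-2,-24],"rot":[3.9,-1.2,5.7],"claw":50},{"travel":[34,-6,-24],"rot":[3.9,-1.2,5.7],"claw":50},{"travel":[33,-12,-25],"rot":[3.9,-1.2,5.7],"claw":50},{"travel":[31,-16,-24],"rot":[3.9,-1.2,5.7],"claw":50},{"travel":[0,0,0],"rot":[0,0,0],"claw":50}]'

```text
time: 46.25
tool_pos: [0.3586, 0.2281, 0.2346]
tcp_rot: [1.703, 1.924, -0.738]
wrist_force: [-0.0, 0.0, 0.0]
width: 0.806
grip_force: 0.0
```

Run:
```python
from p import *
s=S(); p,R,a=lying(.403,.270,-101.4,1); q=p-.12*a
s.to([q[0],q[1],.15],R); s.to(q); s.to(p+.006*a)
```

```text
t 46.2 p [0.3586 0.2281 0.2346] q [ 0.88  0.17  1.83 -0.43  1.73  0.82] w 0.806 gf 0.0 F [-0.  0.  0.] yawY 5.0 a [-0.01 -0.66 -0.75]
{"travel":[36,20,-6],"rot":[1.9,-0.7,3.9]} {"travel":[37,17,-7],"rot":[1.9,-0.7,3.9]} {"travel":[38,15,-7],"rot":[1.9,-0.7,3.9]} {"travel":[39,12,-9],"rot":[1.9,-0.7,3.9]} END [0.421 0.357 0.15 ]
{"travel":[27,0,27]} {"travel":[27,0,27]} END [0.421 0.357 0.074]
{"travel":[0,0,42]} {"travel":[0,0,42]} {"travel":[0,0,42]} END [ 0.403  0.27  -0.015]
```

Emit:
jog_arm --commands '[{"travel":[36,20,-6],"rot":[1.9,-0.7,3.9],"claw":50},{"travel":[37,17,-7],"rot":[1.9,-0.7,3.9],"claw":50},{"travel":[38,15,-7],"rot":[1.9,-0.7,3.9],"claw":50},{"travel":[39,12,-9],"rot":[1.9,-0.7,3.9],"claw":50},{"travel":[0,0,0],"rot":[0,0,0],"claw":50}]'

```text
time: 46.75
tool_pos: [0.423, 0.3533, 0.1443]
tcp_rot: [1.956, 1.594, -0.816]
wrist_force: [-0.4, -0.9, -1.2]
width: 0.806
grip_force: 0.0
```

Run:
```python
from p import *
s=S(); p,R,a=lying(.403,.270,-101.4,1); q=p-.12*a
s.to(q,R); s.to(p+.006*a)
```

```text
t 46.8 p [0.423  0.3533 0.1443] q [ 0.88  0.58  1.48 -0.35  1.8   1.13] w 0.806 gf 0.0 F [-0.4 -0.9 -1.2] yawY -11.7 a [-0.14 -0.7  -0.7 ]
{"travel":[26,-2,24]} {"travel":[26,-1,23]} END [0.421 0.357 0.074]
{"travel":[0,0,42]} {"travel":[0,0,42]} {"travel":[1,1,42]} END [ 0.404  0.27  -0.015]
```

Emit:
jog_arm --commands '[{"travel":[26,-2,24],"rot":[0,0,0],"claw":50},{"travel":[26,-1,23],"rot":[0,0,0],"claw":50},{"travel":[0,0,0],"rot":[0,0,0],"claw":50},{"travel":[0,0,35],"rot":[0,0,0],"claw":50},{"travel":[0,0,35],"rot":[0,0,0],"claw":50}]'

```text
time: 47.25
tool_pos: [0.412, 0.3095, 0.0351]
tcp_rot: [1.962, 1.597, -0.798]
wrist_force: [0.7, 0.3, -0.1]
width: 0.807
grip_force: 0.0
```

Emit:
jog_arm --commands '[{"travel":[0,0,25],"rot":[0,0,0],"claw":50},{"travel":[0,0,15],"rot":[0,0,0],"claw":50},{"travel":[0,0,10],"rot":[0,0,0],"claw":50},{"travel":[0,0,0],"rot":[0,0,0],"claw":50},{"travel":[0,0,0],"rot":[0,0,0],"claw":50}]'

```text
time: 47.75
tool_pos: [0.4045, 0.2755, -0.0018]
tcp_rot: [1.962, 1.596, -0.802]
wrist_force: [0.5, 0.5, 1.2]
width: 0.802
grip_force: 0.0
```

Emit:
jog_arm --commands '[{"travel":[0,0,0],"rot":[0,0,0],"claw":255},{"travel":[0,0,0],"rot":[0,0,0],"claw":255},{"travel":[0,0,0],"rot":[0,0,0],"claw":255},{"travel":[0,0,0],"rot":[0,0,0],"claw":255},{"travel":[0,0,0],"rot":[0,0,0],"claw":255}]' --force 90

```text
time: 48.25
tool_pos: [0.4045, 0.2763, -0.0016]
tcp_rot: [1.962, 1.596, -0.802]
wrist_force: [-1.3, 3.5, 6.1]
width: 0.58
grip_force: 91.5
```

Run:
```python
from p import *
saverel(.403,.270,-101.4); s=S(); s.to(s.p+[0,0,.14])
```

```text
t 48.2 p [ 0.4045  0.2763 -0.0016] q [ 0.83  0.63  1.71 -0.37  1.5   1.2 ] w 0.58 gf 91.5 F [-1.3  3.5  6.1] yawY -11.6 a [-0.14 -0.69 -0.71]
[-0.00643759  0.00018749 -0.02661176]
t 48.2 p [ 0.4045  0.2763 -0.0016] q [ 0.83  0.63  1.71 -0.37  1.5   1.2 ] w 0.58 gf 91.5 F [-1.3  3.5  6.1] yawY -11.6 a [-0.14 -0.69 -0.71]
{"travel":[-25,0,-25]} {"travel":[-24,0,-25]} {"travel":[-25,0,-25]} {"travel":[-24,1,-25]} END [0.405 0.277 0.138]
```

Emit:
jog_arm --commands '[{"travel":[-10,0,-10],"rot":[0,0,0],"claw":255},{"travel":[-20,0,-20],"rot":[0,0,0],"claw":255},{"travel":[-28,0,-28],"rot":[0,0,0],"claw":255},{"travel":[-28,0,-28],"rot":[0,0,0],"claw":255},{"travel":[-26,0,-26],"rot":[0,0,0],"claw":255}]'

```text
time: 48.75
tool_pos: [0.4029, 0.2744, 0.1565]
tcp_rot: [1.961, 1.597, -0.804]
wrist_force: [0.7, 0.8, -5.5]
width: 0.578
grip_force: 92.2
```

Emit:
jog_arm --commands '[{"travel":[0,0,0],"rot":[0,0,0],"claw":255},{"travel":[0,0,0],"rot":[0,0,0],"claw":255},{"travel":[0,0,0],"rot":[0,0,0],"claw":255},{"travel":[0,0,0],"rot":[0,0,0],"claw":255},{"travel":[0,0,0],"rot":[0,0,0],"claw":255}]'

```text
time: 49.25
tool_pos: [0.4023, 0.2734, 0.1537]
tcp_rot: [1.959, 1.595, -0.809]
wrist_force: [-0.3, -0.2, -5.0]
width: 0.577
grip_force: 92.1
```

Run:
```python
from p import *
s=S();print(monitor.read_state()['torque'].round(3))
p,R=place(.01,.22,.10); s.to(p,R); s.to(place(.01,.1,.06)[0])
```

```text
t 49.2 p [0.4023 0.2734 0.1537] q [ 0.83  0.44  1.67 -0.38  1.73  1.11] w 0.577 gf 92.1 F [-0.3 -0.2 -5. ] yawY -11.6 a [-0.14 -0.69 -0.71]
[ 1.219 -0.256 -0.044]
{"travel":[-13,28,9],"rot":[1.3,4.2,6.7]} {"travel":[-10,30,7],"rot":[1.3,4.2,6.7]} {"travel":[-7,31,6],"rot":[1.3,4.2,6.7]} {"travel":[-4,32,5],"rot":[1.3,4.2,6.7]} {"travel":[0,32,4],"rot":[1.3,4.2,6.7]} | {"travel":[3,32,3],"rot":[1.3,4.2,6.7]} {"travel":[7,32,3],"rot":[1.3,4.2,6.7]} {"travel":[10,31,2],"rot":[1.3,4.2,6.7]} {"travel":[14,29,3],"rot":[1.3,4.2,6.7]} {"travel":[17,28,3],"rot":[1.3,4.2,6.7]} | {"travel":[19,26,4],"rot":[1.3,4.2,6.7]} {"travel":[22,23,5],"rot":[1.3,4.2,6.7]} {"travel":[25,20,6],"rot":[1.3,4.2,6.7]} END [0.725 0.005 0.195]
{"travel":[-9,40,10]} {"travel":[-9,40,9]} {"travel":[-10,41,10]} END [ 0.698 -0.114  0.157]
```

Emit:
jog_arm --commands '[{"travel":[-13,28,9],"rot":[1.3,4.2,6.7],"claw":255},{"travel":[-10,30,7],"rot":[1.3,4.2,6.7],"claw":255},{"travel":[-7,31,6],"rot":[1.3,4.2,6.7],"claw":255},{"travel":[-4,32,5],"rot":[1.3,4.2,6.7],"claw":255},{"travel":[0,32,4],"rot":[1.3,4.2,6.7],"claw":255}]'

```text
time: 49.75
tool_pos: [0.5265, 0.1688, 0.1695]
tcp_rot: [2.585, 1.047, -0.315]
wrist_force: [-0.1, 0.5, -5.4]
width: 0.574
grip_force: 92.4
```

Emit:
jog_arm --commands '[{"travel":[3,32,3],"rot":[1.3,4.2,6.7],"claw":255},{"travel":[7,32,3],"rot":[1.3,4.2,6.7],"claw":255},{"travel":[10,31,2],"rot":[1.3,4.2,6.7],"claw":255},{"travel":[14,29,3],"rot":[1.3,4.2,6.7],"claw":255},{"travel":[17,28,3],"rot":[1.3,4.2,6.7],"claw":255}]'

```text
time: 50.25
tool_pos: [0.6499, 0.0648, 0.1854]
tcp_rot: [2.969, 0.328, 0.255]
wrist_force: [1.1, 0.2, -5.8]
width: 0.577
grip_force: 92.5
```

Emit:
jog_arm --commands '[{"travel":[19,26,4],"rot":[1.3,4.2,6.7],"claw":255},{"travel":[22,23,5],"rot":[1.3,4.2,6.7],"claw":255},{"travel":[25,20,6],"rot":[1.3,4.2,6.7],"claw":255},{"travel":[0,0,0],"rot":[0,0,0],"claw":255},{"travel":[0,0,0],"rot":[0,0,0],"claw":255}]'

```text
time: 50.75
tool_pos: [0.7226, 0.004, 0.1935]
tcp_rot: [3.055, -0.163, 0.613]
wrist_force: [-0.9, 0.1, -5.0]
width: 0.578
grip_force: 93.9
```

Run:
```python
from p import *
s=S()
p,R=place(.01,.1,.06); s.to(p,R); s.to(place(.01,.1,.018)[0])
```

```text
t 50.8 p [0.7226 0.004  0.1935] q [-0.01  0.1   1.86 -0.05  0.79  1.7 ] w 0.578 gf 93.9 F [-0.9  0.1 -5. ] yawY -96.1 a [ 0.38 -0.04 -0.92]
{"travel":[-8,40,9],"rot":[0.1,0.2,-0.0]} {"travel":[-8,40,10],"rot":[0.1,0.2,-0.0]} {"travel":[-9,40,9],"rot":[0.1,0.2,-0.0]} END [ 0.698 -0.114  0.158]
{"travel":[-30,0,30]} END [ 0.682 -0.112  0.118]
```

Emit:
jog_arm --commands '[{"travel":[-8,40,9],"rot":[0.1,0.2,0],"claw":255},{"travel":[-8,40,10],"rot":[0.1,0.2,0],"claw":255},{"travel":[-9,40,9],"rot":[0.1,0.2,0],"claw":255},{"travel":[-15,0,15],"rot":[0,0,0],"claw":255},{"travel":[-15,0,15],"rot":[0,0,0],"claw":255}]'

```text
time: 51.25
tool_pos: [0.6841, -0.1113, 0.1196]
tcp_rot: [3.057, -0.161, 0.637]
wrist_force: [0.3, 1.0, -6.0]
width: 0.574
grip_force: 95.0
```

Emit:
jog_arm --commands '[{"travel":[0,0,0],"rot":[0,0,0],"claw":255},{"travel":[-1,0,1],"rot":[0,0,0],"claw":255},{"travel":[0,0,0],"rot":[0,0,0],"claw":255},{"travel":[0,0,0],"rot":[0,0,0],"claw":255},{"travel":[0,0,0],"rot":[0,0,0],"claw":255}]'

```text
time: 51.75
tool_pos: [0.6867, -0.1106, 0.1217]
tcp_rot: [3.054, -0.16, 0.647]
wrist_force: [-0.1, -0.6, -4.7]
width: 0.576
grip_force: 95.2
```

Run:
```python
from p import *
s=S()
p,R=place(.01,.1,.0); print((s.p-p)@nn,(s.p-p)@ll,(s.p-p)@dd, np.degrees(Ro.from_matrix(s.R.T@R).as_rotvec()).round(2))
```

```text
t 51.8 p [ 0.6867 -0.1106  0.1217] q [-0.23  0.11  2.    0.09  0.62  1.38] w 0.576 gf 95.2 F [-0.1 -0.6 -4.7] yawY -95.9 a [ 0.4  -0.04 -0.91]
0.02222148907300379 0.0020483909637799085 0.0029002713221889065 [-0.23 -0.58 -0.07]
```

Emit:
jog_arm --commands '[{"travel":[-2,0,2],"rot":[-0.2,-0.6,0],"claw":255},{"travel":[-2,0,2],"rot":[0,0,0],"claw":255},{"travel":[-1,0,1],"rot":[0,0,0],"claw":255},{"travel":[0,0,0],"rot":[0,0,0],"claw":255},{"travel":[0,0,0],"rot":[0,0,0],"claw":255}]'

```text
time: 52.25
tool_pos: [0.6826, -0.1105, 0.1131]
tcp_rot: [3.056, -0.162, 0.626]
wrist_force: [0.1, -0.1, -3.5]
width: 0.569
grip_force: 95.3
```

Emit:
jog_arm --commands '[{"travel":[-1,0,1],"rot":[0,0,0],"claw":255},{"travel":[-1,0,1],"rot":[0,0,0],"claw":255},{"travel":[0,0,0],"rot":[0,0,0],"claw":255},{"travel":[0,0,0],"rot":[0,0,0],"claw":255},{"travel":[0,0,0],"rot":[0,0,0],"claw":255}]'

```text
time: 52.75
tool_pos: [0.6819, -0.1104, 0.1108]
tcp_rot: [3.056, -0.162, 0.627]
wrist_force: [-0.5, -0.1, -5.0]
width: 0.57
grip_force: 95.3
```

Emit:
jog_arm --commands '[{"travel":[-1,0,1],"rot":[0,0,0],"claw":255},{"travel":[-1,0,1],"rot":[0,0,0],"claw":255},{"travel":[0,0,0],"rot":[0,0,0],"claw":255},{"travel":[0,0,0],"rot":[0,0,0],"claw":255},{"travel":[0,0,0],"rot":[0,0,0],"claw":255}]'

```text
time: 53.25
tool_pos: [0.6808, -0.1103, 0.1082]
tcp_rot: [3.056, -0.162, 0.627]
wrist_force: [0.3, 0.2, -5.6]
width: 0.575
grip_force: 95.3
```

Emit:
jog_arm --commands '[{"travel":[-1,0,1],"rot":[0,0,0],"claw":255},{"travel":[-1,0,1],"rot":[0,0,0],"claw":255},{"travel":[0,0,0],"rot":[0,0,0],"claw":255},{"travel":[0,0,0],"rot":[0,0,0],"claw":255},{"travel":[0,0,0],"rot":[0,0,0],"claw":255}]'

```text
time: 53.75
tool_pos: [0.6797, -0.1102, 0.1056]
tcp_rot: [3.056, -0.162, 0.627]
wrist_force: [0.9, 0.2, -5.3]
width: 0.577
grip_force: 95.3
```

Emit:
jog_arm --commands '[{"travel":[-1,0,1],"rot":[0,0,0],"claw":255},{"travel":[-1,0,1],"rot":[0,0,0],"claw":255},{"travel":[0,0,0],"rot":[0,0,0],"claw":255},{"travel":[0,0,0],"rot":[0,0,0],"claw":255},{"travel":[0,0,0],"rot":[0,0,0],"claw":255}]'

```text
time: 54.25
tool_pos: [0.6787, -0.1101, 0.1029]
tcp_rot: [3.056, -0.162, 0.627]
wrist_force: [-0.2, 0.4, -5.4]
width: 0.574
grip_force: 95.3
```

Emit:
jog_arm --commands '[{"travel":[-1,0,1],"rot":[0,0,0],"claw":255},{"travel":[-1,0,1],"rot":[0,0,0],"claw":255},{"travel":[0,0,0],"rot":[0,0,0],"claw":255},{"travel":[0,0,0],"rot":[0,0,0],"claw":255},{"travel":[0,0,0],"rot":[0,0,0],"claw":255}]'

```text
time: 54.75
tool_pos: [0.6776, -0.1099, 0.1003]
tcp_rot: [3.056, -0.162, 0.627]
wrist_force: [-0.1, -0.1, -6.4]
width: 0.572
grip_force: 95.3
```

Emit:
jog_arm --commands '[{"travel":[-1,0,1],"rot":[0,0,0],"claw":255},{"travel":[-1,0,1],"rot":[0,0,0],"claw":255},{"travel":[0,0,0],"rot":[0,0,0],"claw":255},{"travel":[0,0,0],"rot":[0,0,0],"claw":255},{"travel":[0,0,0],"rot":[0,0,0],"claw":255}]'

```text
time: 55.25
tool_pos: [0.6775, -0.11, 0.0986]
tcp_rot: [3.055, -0.162, 0.63]
wrist_force: [0.8, 0.8, -1.3]
width: 0.573
grip_force: 95.4
```

Emit:
jog_arm --commands '[{"travel":[-1,0,1],"rot":[0,0,0],"claw":255},{"travel":[-1,0,1],"rot":[0,0,0],"claw":255},{"travel":[0,0,0],"rot":[0,0,0],"claw":255},{"travel":[0,0,0],"rot":[0,0,0],"claw":255},{"travel":[0,0,0],"rot":[0,0,0],"claw":255}]'

```text
time: 55.75
tool_pos: [0.6781, -0.11, 0.0986]
tcp_rot: [3.053, -0.162, 0.635]
wrist_force: [-1.2, 1.8, 7.2]
width: 0.575
grip_force: 96.8
```

Emit:
jog_arm --commands '[{"travel":[0,0,0],"rot":[0,0,0],"claw":255},{"travel":[0,0,0],"rot":[0,0,0],"claw":130},{"travel":[0,0,0],"rot":[0,0,0],"claw":100},{"travel":[0,0,0],"rot":[0,0,0],"claw":70},{"travel":[0,0,0],"rot":[0,0,0],"claw":50}]' --force 60

```text
time: 56.25
tool_pos: [0.6751, -0.1097, 0.0945]
tcp_rot: [3.056, -0.162, 0.625]
wrist_force: [0.1, -0.6, 0.3]
width: 0.802
grip_force: 0.0
```

Emit:
jog_arm --commands '[{"travel":[0,0,-10],"rot":[0,0,0],"claw":50},{"travel":[0,0,-25],"rot":[0,0,0],"claw":50},{"travel":[0,0,-40],"rot":[0,0,0],"claw":50},{"travel":[0,0,-45],"rot":[0,0,0],"claw":50},{"travel":[0,0,-30],"rot":[0,0,0],"claw":50}]'

```text
time: 56.75
tool_pos: [0.6167, -0.1042, 0.2367]
tcp_rot: [3.054, -0.162, 0.632]
wrist_force: [1.4, 0.3, 0.5]
width: 0.804
grip_force: 0.0
```

Emit:
jog_arm --commands '[{"travel":[40,0,-20],"rot":[0,0,0],"claw":0},{"travel":[40,0,0],"rot":[0,0,0],"claw":0},{"travel":[40,0,0],"rot":[0,0,0],"claw":0},{"travel":[0,0,0],"rot":[0,0,0],"claw":0},{"travel":[0,0,0],"rot":[0,0,0],"claw":0}]'

```text
time: 57.25
tool_pos: [0.7186, -0.115, 0.2985]
tcp_rot: [3.056, -0.162, 0.625]
wrist_force: [-1.1, -0.9, -0.5]
width: 1.005
grip_force: 0.0
```

Run:
```python
from p import *
s=S(); c=cam('top','a3'); c2=cam('scene','a3s')
u,v=proj(c2,D0+.05*nn).astype(int)
A=cv2.resize(c2['color'][v-65:v+65,u-65:u+65],(400,400),interpolation=2)
u,v=proj(c,[.53,-.2,.05]).astype(int)
B=cv2.resize(c['color'][v-65:v+65,u-65:u+65],(400,400),interpolation=2)
cv2.imwrite('pics/chk.png',np.hstack([A,B])); print(u,v)
```

```text
t 57.2 p [ 0.7186 -0.115   0.2985] q [-0.22  0.05  1.73  0.06  0.97  1.44] w 1.005 gf 0.0 F [-1.1 -0.9 -0.5] yawY -96.0 a [ 0.39 -0.04 -0.92]
395 192
```

View pics/chk.png

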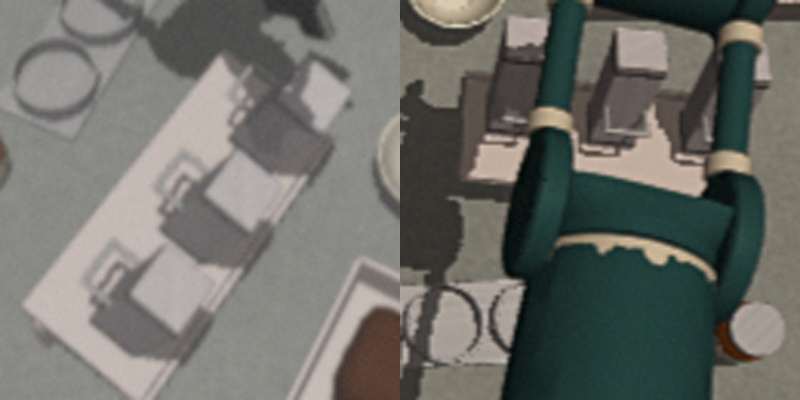

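Run:
```python
from p import *
c=cam('scene'); s=S()
for name,lo in(('scene0.png',0),('a3s.png',0)):
    g=cv2.imread('pics/'+name).min(2)
    for th in(125,):
        m=(g>th).astype(np.uint8); cs,_=cv2.findContours(m,0,1)
        for k in cs:
            a=cv2.contourArea(k);(u,v),wh,an=cv2.minAreaRect(k)
            if a>100 and 180<u<300 and 200<v<330: print(name,(round(u,1),round(v,1)),a,np.round(wh,1),'z75',onz(c,u,v,.075).round(4),'z6',onz(c,u,v,.006).round(4),'z30',onz(c,u,v,.03).round(4))
t=cam('top')
for X in([.405,-.078,.006],[.393,-.242,.075],[.396,-.349,.075]): print(proj(c,X).round(1),proj(t,X).round(1))
# ring circles in top0
g=cv2.imread('pics/top0.png',0)[205:260,320:400]; G=cv2.resize(g,None,fx=6,fy=6,interpolation=2)
h=cv2.HoughCircles(G,cv2.HOUGH_GRADIENT,1,100,param1=80,param2=25,minRadius=60,maxRadius=90)
print(None if h is None else [( (x+.5)/6-.5+320,(y+.5)/6-.5+205,r/6, onz(t,(x+.5)/6-.5+320,(y+.5)/6-.5+205,.03).round(4)) for x,y,r in h[0][:4]])
```

```text
t 57.4 p [ 0.717  -0.1147  0.2971] q [-0.22  0.05  1.73  0.06  0.97  1.44] w 1.002 gf 0.0 F [-0.2  0.6 -0.1] yawY -96.0 a [ 0.39 -0.04 -0.92]
a3s.png (287.3, 211.6) 477.5 [34.6 20.2] z75 [ 0.4428 -0.0046  0.075 ] z6 [0.4149 0.0382 0.006 ] z30 [0.4246 0.0233 0.03  ]
a3s.png (281.5, 222.5) 116933.5 [353. 563.] z75 [ 0.4478 -0.0481  0.075 ] z6 [ 0.4202 -0.0081  0.006 ] z30 [ 0.4298 -0.022   0.03  ]
[265.9 236.8] [358. 232.]
[229.4 264.9] [412.5 234. ]
[207.3 296.5] [446. 233.]
[(np.float32(344.0), np.float32(231.83333), np.float32(12.2), array([ 0.4039, -0.029 ,  0.03  ])), (np.float32(371.5), np.float32(230.5), np.float32(13.349999), array([ 0.408 , -0.1196,  0.03  ]))]
```

Run:
```python
from p import *
s=S()
R=down(3); s.to([.395,-.245,.22],R)
```

```text
t 57.5 p [ 0.7171 -0.1148  0.2973] q [-0.22  0.04  1.73  0.06  0.97  1.44] w 1.002 gf 0.0 F [-0.2  0.1 -0.2] yawY -96.0 a [ 0.39 -0.04 -0.92]
{"travel":[-24,13,-4],"rot":[1.5,-1.3,-7.5]} {"travel":[-26,9,-4],"rot":[1.5,-1.3,-7.5]} {"travel":[-27,6,-3],"rot":[1.5,-1.3,-7.5]} {"travel":[-27,2,-3],"rot":[1.5,-1.3,-7.5]} {"travel":[-27,-1,-2],"rot":[1.5,-1.3,-7.5]} | {"travel":[-27,-5,-1],"rot":[1.5,-1.3,-7.5]} {"travel":[-26,-9,0],"rot":[1.5,-1.3,-7.5]} {"travel":[-25,-12,0],"rot":[1.5,-1.3,-7.5]} {"travel":[-23,-15,1],"rot":[1.5,-1.3,-7.5]} {"travel":[-20,-18,2],"rot":[1.5,-1.3,-7.5]} | {"travel":[-18,-20,3],"rot":[1.5,-1.3,-7.5]} {"travel":[-15,-22,4],"rot":[1.5,-1.3,-7.5]} {"travel":[-12,-24,6],"rot":[1.5,-1.3,-7.5]} END [ 0.395 -0.245  0.22 ]
```

Emit:
jog_arm --commands '[{"travel":[-24,13,-4],"rot":[1.5,-1.3,-7.5],"claw":0},{"travel":[-26,9,-4],"rot":[1.5,-1.3,-7.5],"claw":0},{"travel":[-27,6,-3],"rot":[1.5,-1.3,-7.5],"claw":0},{"travel":[-27,2,-3],"rot":[1.5,-1.3,-7.5],"claw":0},{"travel":[-27,-1,-2],"rot":[1.5,-1.3,-7.5],"claw":0}]'

```text
time: 57.95
tool_pos: [0.592, -0.1657, 0.2687]
tcp_rot: [2.973, 0.876, 0.421]
wrist_force: [0.5, -0.1, -0.2]
width: 0.999
grip_force: 0.0
```

Emit:
jog_arm --commands '[{"travel":[-27,-5,-1],"rot":[1.5,-1.3,-7.5],"claw":0},{"travel":[-26,-9,0],"rot":[1.5,-1.3,-7.5],"claw":0},{"travel":[-25,-12,0],"rot":[1.5,-1.3,-7.5],"claw":0},{"travel":[-23,-15,1],"rot":[1.5,-1.3,-7.5],"claw":0},{"travel":[-20,-18,2],"rot":[1.5,-1.3,-7.5],"claw":0}]'

```text
time: 58.45
tool_pos: [0.4679, -0.2153, 0.2385]
tcp_rot: [2.552, 1.809, 0.168]
wrist_force: [0.5, -0.6, -0.5]
width: 1.0
grip_force: 0.0
```

Emit:
jog_arm --commands '[{"travel":[-18,-20,3],"rot":[1.5,-1.3,-7.5],"claw":0},{"travel":[-15,-22,4],"rot":[1.5,-1.3,-7.5],"claw":0},{"travel":[-12,-24,6],"rot":[1.5,-1.3,-7.5],"claw":0},{"travel":[0,0,0],"rot":[0,0,0],"claw":0},{"travel":[0,0,0],"rot":[0,0,0],"claw":0}]'

```text
time: 58.95
tool_pos: [0.3961, -0.2443, 0.22]
tcp_rot: [2.165, 2.269, 0.009]
wrist_force: [1.0, 0.1, 0.7]
width: 1.0
grip_force: 0.0
```

Run:
```python
from p import *
s=S()
c=cam('scene','j1'); g=c['color'].min(2)
for uv in((229.4,264.9),(207.3,296.5)):
    u,v=int(uv[0]),int(uv[1]); print(g[v-14:v+16:2,u-20:u+24:2])
s.to([.395,-.245,.12],down(3)); s.to([.395,-.245,.004])
```

```text
t 59.0 p [ 0.3961 -0.2443  0.22  ] q [-0.61 -0.16  2.01  0.01  1.29 -0.66] w 1.0 gf 0.0 F [1.  0.1 0.7] yawY 2.7 a [ 0.01  0.   -1.  ]
[[125 124 124 111  76  73  78  75  75  72  74  74  76  76  75  74  75  81
   81  83  85  95]
 [122 124 123  97  77  73  77  72  73  72  77  75  75  74  69  74  77  84
   86  96 116 139]
 [129 126 118  85  85  78  72  75  73  74  75  77  73  75  74  77  81  81
   83  84 119 141]
 [126 127 122 120 124  92  73  73  75  78  76  79  78  75  76  78  84  82
   87  84  91 103]
 [126 123 122 127 126 122  88  83 107 124 116 118 124 123 101  77  76  80
   83  83  92  89]
 [126 127 126 128 128 129 115 125 141 145 143 143 143 143 141 105  73  74
   72  80  83 122]
 [126 125 124 127 128 124 132 143 145 142 146 144 140 142 144 133  79  73
   77  74  74  85]
 [129 127 127 126 125 126 139 144 142 145 144 144 144 143 143 133  82  94
   74  75  75  76]
 [127 128 126 127 129 126 141 143 145 145 141 147 144 145 146 133  70  77
   75  84  81  73]
 [126 128 127 129 131 127 139 144 147 145 145 143 147 147 144 113  55  83
   90  79  76  73]
 [130 131 131 130 130 128 116 146 1
[... 1366 characters left out ...]
 124 125 127 125 127 139 146 146 145 146 143 147 139 117  76  52  64
   82 120 126 126]
 [125 128 127 127 132 115 108 138 145 142 145 144 138 115  82  58  56  69
   85 118 126 126]
 [124 128 125 127 124 123  85  90 113 122 124 115  99  82  63  50  54  77
   92 122 127 125]
 [125 125 127 128 123 125  98  61  70  83  83  75  67  57  51  53  80  91
   79 120 128 124]
 [128 127 126 125 125 127 125  86  57  57  56  53  53  56  59  79  97  92
   95 124 127 127]]
{"travel":[0,-1,33],"rot":[0.2,0.0,-0.1]} {"travel":[0,0,33],"rot":[0.2,0.0,-0.1]} {"travel":[-1,-1,34],"rot":[0.2,0.0,-0.1]} END [ 0.395 -0.245  0.12 ]
{"travel":[0,0,39]} {"travel":[0,0,38]} {"travel":[0,1,39]} END [ 0.395 -0.245  0.004]
```

Emit:
jog_arm --commands '[{"travel":[0,-1,33],"rot":[0.2,0,0],"claw":0},{"travel":[0,0,33],"rot":[0.2,0,0],"claw":0},{"travel":[0,0,34],"rot":[0.2,0,0],"claw":0},{"travel":[0,0,39],"rot":[0,0,0],"claw":0},{"travel":[0,0,0],"rot":[0,0,0],"claw":0}]'

```text
time: 59.5
tool_pos: [0.3922, -0.2417, 0.0761]
tcp_rot: [-2.158, -2.267, 0.006]
wrist_force: [-0.3, 1.1, -0.5]
width: 0.999
grip_force: 0.0
```

Emit:
jog_arm --commands '[{"travel":[0,0,30],"rot":[0,0,0],"claw":0},{"travel":[0,0,25],"rot":[0,0,0],"claw":0},{"travel":[0,0,20],"rot":[0,0,0],"claw":0},{"travel":[0,0,0],"rot":[0,0,0],"claw":0},{"travel":[0,0,0],"rot":[0,0,0],"claw":0}]'

```text
time: 60.0
tool_pos: [0.3968, -0.2456, 0.0077]
tcp_rot: [-2.165, -2.276, 0.003]
wrist_force: [0.3, 0.4, -0.6]
width: 1.0
grip_force: 0.0
```

Emit:
jog_arm --commands '[{"travel":[0,0,0],"rot":[0,0,0],"claw":255},{"travel":[0,0,0],"rot":[0,0,0],"claw":255},{"travel":[0,0,0],"rot":[0,0,0],"claw":255},{"travel":[0,0,0],"rot":[0,0,0],"claw":255},{"travel":[0,0,0],"rot":[0,0,0],"claw":255}]' --force 40

```text
time: 60.5
tool_pos: [0.3943, -0.2461, 0.0095]
tcp_rot: [-2.161, -2.276, 0.009]
wrist_force: [-12.0, 1.9, 22.5]
width: 0.668
grip_force: 39.8
```

Run:
```python
from p import *
s=S(); p=s.p.copy(); s.to(p+[0,0,.09]); 
# ring1 rel: top-frame delta jarA(.3931..)->ring1, jar y offset kept
d=np.array([.4038-p[0]+.003,-.028-.004-(-.245)]); print(d)
s.to([.407,p[1]+d[1],p[2]+.09]); s.to([.407,p[1]+d[1],p[2]+.006])
```

```text
t 60.5 p [ 0.3943 -0.2461  0.0095] q [-0.61  0.08  2.21 -0.01  0.86 -0.65] w 0.668 gf 39.8 F [-12.    1.9  22.5] yawY 3.0 a [-0.01 -0.   -1.  ]
{"travel":[0,0,-30]} {"travel":[0,0,-30]} {"travel":[0,-1,-30]} END [ 0.394 -0.246  0.099]
[0.01250393 0.213     ]
{"travel":[35,4,0]} {"travel":[35,4,0]} {"travel":[35,4,0]} {"travel":[36,4,0]} {"travel":[35,4,0]} | {"travel":[36,4,-1]} END [ 0.407 -0.033  0.1  ]
{"travel":[0,0,28]} {"travel":[0,0,28]} {"travel":[0,1,28]} END [ 0.407 -0.033  0.016]
```

Emit:
jog_arm --commands '[{"travel":[0,0,0],"rot":[0,0,0],"claw":0},{"travel":[0,0,0],"rot":[0,0,0],"claw":0},{"travel":[0,0,0],"rot":[0,0,0],"claw":0},{"travel":[0,0,5],"rot":[0,0,0],"claw":0},{"travel":[0,0,3],"rot":[0,0,0],"claw":0}]'

```text
time: 61.0
tool_pos: [0.3953, -0.2448, -0.0024]
tcp_rot: [-2.163, -2.275, 0.004]
wrist_force: [0.5, 1.1, 0.2]
width: 1.002
grip_force: 0.0
```

Emit:
jog_arm --commands '[{"travel":[0,0,0],"rot":[0,0,0],"claw":0},{"travel":[0,0,0],"rot":[0,0,0],"claw":0},{"travel":[0,0,0],"rot":[0,0,0],"claw":0},{"travel":[0,0,0],"rot":[0,0,0],"claw":0},{"travel":[0,0,0],"rot":[0,0,0],"claw":0}]'

```text
time: 61.5
tool_pos: [0.3956, -0.245, -0.0018]
tcp_rot: [-2.164, -2.275, 0.004]
wrist_force: [-0.0, -0.2, 0.5]
width: 1.0
grip_force: 0.0
```

Run:
```python
from p import *
s=S(); c=cam('top','j2')
```

```text
t 61.5 p [ 0.3956 -0.245  -0.0018] q [-0.61  0.09  2.22 -0.    0.83 -0.65] w 1.0 gf 0.0 F [-0.  -0.2  0.5] yawY 2.9 a [-0. -0. -1.]
```

Emit:
jog_arm --commands '[{"travel":[0,0,0],"rot":[0,0,0],"claw":255},{"travel":[0,0,0],"rot":[0,0,0],"claw":255},{"travel":[0,0,0],"rot":[0,0,0],"claw":255},{"travel":[0,0,0],"rot":[0,0,0],"claw":255},{"travel":[0,0,0],"rot":[0,0,0],"claw":255}]'

```text
time: 62.05
tool_pos: [0.3952, -0.245, -0.0014]
tcp_rot: [-2.163, -2.275, 0.005]
wrist_force: [-2.3, 1.2, 5.1]
width: 0.723
grip_force: 43.0
```

Emit:
jog_arm --commands '[{"travel":[0,0,0],"rot":[0,0,0],"claw":255},{"travel":[0,0,-15],"rot":[0,0,0],"claw":255},{"travel":[0,0,-30],"rot":[0,0,0],"claw":255},{"travel":[0,0,-40],"rot":[0,0,0],"claw":255},{"travel":[0,0,0],"rot":[0,0,0],"claw":255}]' --force 60

```text
time: 62.55
tool_pos: [0.3995, -0.2475, 0.0881]
tcp_rot: [2.159, 2.271, -0.002]
wrist_force: [1.2, -1.0, -1.9]
width: 0.709
grip_force: 67.0
```

Run:
```python
from p import *
s=S(); s.to([.407,-.032,.085],down(3)); s.to([.407,-.032,.02])
```

```text
t 62.5 p [ 0.3995 -0.2475  0.0881] q [-0.61 -0.03  2.15 -0.    1.02 -0.65] w 0.709 gf 67.0 F [ 1.2 -1.  -1.9] yawY 2.9 a [ 0.01 -0.01 -1.  ]
{"travel":[36,3,0]} {"travel":[36,3,0]} {"travel":[36,3,0]} {"travel":[36,3,1]} {"travel":[35,3,0]} | {"travel":[36,3,1]} END [ 0.407 -0.032  0.085]
{"travel":[0,0,32]} {"travel":[0,0,33]} END [ 0.407 -0.032  0.02 ]
```

Emit:
jog_arm --commands '[{"travel":[36,3,0],"rot":[0,0,0],"claw":255},{"travel":[36,3,0],"rot":[0,0,0],"claw":255},{"travel":[36,3,0],"rot":[0,0,0],"claw":255},{"travel":[36,3,0],"rot":[0,0,0],"claw":255},{"travel":[36,3,0],"rot":[0,0,0],"claw":255}]'

```text
time: 63.05
tool_pos: [0.4002, -0.0628, 0.0814]
tcp_rot: [-2.163, -2.273, 0.006]
wrist_force: [1.0, -0.7, -3.1]
width: 0.708
grip_force: 67.0
```

Emit:
jog_arm --commands '[{"travel":[36,3,0],"rot":[0,0,0],"claw":255},{"travel":[0,0,0],"rot":[0,0,0],"claw":255},{"travel":[0,0,0],"rot":[0,0,0],"claw":255},{"travel":[0,0,0],"rot":[0,0,0],"claw":255},{"travel":[0,0,0],"rot":[0,0,0],"claw":255}]'

```text
time: 63.55
tool_pos: [0.4026, -0.0292, 0.0825]
tcp_rot: [-2.165, -2.273, 0.005]
wrist_force: [0.3, -0.1, -2.9]
width: 0.706
grip_force: 67.0
```

Run:
```python
from p import *
s=S(); s.to([.407,-.032,.05],down(3)); s.to([.407,-.032,.008])
```

```text
t 63.5 p [ 0.4026 -0.0292  0.0825] q [-0.13 -0.15  2.27 -0.    1.03 -0.18] w 0.706 gf 67.0 F [ 0.3 -0.1 -2.9] yawY 2.8 a [-0. -0. -1.]
{"travel":[-3,4,33],"rot":[-0.2,0.0,-0.2]} END [ 0.407 -0.032  0.05 ]
{"travel":[0,0,42]} END [ 0.407 -0.032  0.008]
```

Emit:
jog_arm --commands '[{"travel":[-3,4,15],"rot":[0,0,0],"claw":255},{"travel":[0,0,18],"rot":[0,0,0],"claw":255},{"travel":[0,0,12],"rot":[0,0,0],"claw":255},{"travel":[0,0,0],"rot":[0,0,0],"claw":255},{"travel":[0,0,0],"rot":[0,0,0],"claw":255}]'

```text
time: 64.05
tool_pos: [0.4066, -0.0315, 0.0378]
tcp_rot: [-2.164, -2.274, 0.005]
wrist_force: [0.6, 0.3, -2.8]
width: 0.709
grip_force: 67.0
```

Emit:
jog_arm --commands '[{"travel":[0,0,6],"rot":[0,0,0],"claw":255},{"travel":[0,0,6],"rot":[0,0,0],"claw":255},{"travel":[0,0,5],"rot":[0,0,0],"claw":255},{"travel":[0,0,0],"rot":[0,0,0],"claw":255},{"travel":[0,0,0],"rot":[0,0,0],"claw":255}]'

```text
time: 64.55
tool_pos: [0.4066, -0.031, 0.0208]
tcp_rot: [-2.163, -2.275, 0.005]
wrist_force: [0.5, -0.6, -2.6]
width: 0.711
grip_force: 67.0
```

Emit:
jog_arm --commands '[{"travel":[0,0,3],"rot":[0,0,0],"claw":255},{"travel":[0,0,3],"rot":[0,0,0],"claw":255},{"travel":[0,0,0],"rot":[0,0,0],"claw":255},{"travel":[0,0,0],"rot":[0,0,0],"claw":255},{"travel":[0,0,0],"rot":[0,0,0],"claw":255}]'

```text
time: 65.05
tool_pos: [0.4069, -0.0312, 0.015]
tcp_rot: [-2.164, -2.275, 0.004]
wrist_force: [0.6, 0.6, -3.6]
width: 0.709
grip_force: 67.0
```

Emit:
jog_arm --commands '[{"travel":[0,0,2],"rot":[0,0,0],"claw":255},{"travel":[0,0,2],"rot":[0,0,0],"claw":255},{"travel":[0,0,2],"rot":[0,0,0],"claw":255},{"travel":[0,0,0],"rot":[0,0,0],"claw":255},{"travel":[0,0,0],"rot":[0,0,0],"claw":255}]'

```text
time: 65.55
tool_pos: [0.4066, -0.0311, 0.0088]
tcp_rot: [-2.164, -2.275, 0.004]
wrist_force: [-0.8, -0.5, -2.7]
width: 0.712
grip_force: 67.0
```

Emit:
jog_arm --commands '[{"travel":[0,0,1],"rot":[0,0,0],"claw":255},{"travel":[0,0,1],"rot":[0,0,0],"claw":255},{"travel":[0,0,1],"rot":[0,0,0],"claw":255},{"travel":[0,0,0],"rot":[0,0,0],"claw":255},{"travel":[0,0,0],"rot":[0,0,0],"claw":255}]'

```text
time: 66.05
tool_pos: [0.4067, -0.0311, 0.0059]
tcp_rot: [-2.164, -2.275, 0.004]
wrist_force: [0.3, -0.8, -2.8]
width: 0.712
grip_force: 67.0
```

Emit:
jog_arm --commands '[{"travel":[0,0,1],"rot":[0,0,0],"claw":255},{"travel":[0,0,1],"rot":[0,0,0],"claw":255},{"travel":[0,0,0],"rot":[0,0,0],"claw":255},{"travel":[0,0,0],"rot":[0,0,0],"claw":255},{"travel":[0,0,0],"rot":[0,0,0],"claw":255}]'

```text
time: 66.55
tool_pos: [0.407, -0.0312, 0.0049]
tcp_rot: [-2.164, -2.275, 0.004]
wrist_force: [-2.8, 0.3, 6.8]
width: 0.711
grip_force: 68.1
```

Emit:
jog_arm --commands '[{"travel":[0,0,-2],"rot":[0,0,0],"claw":255},{"travel":[0,0,0],"rot":[0,0,0],"claw":40},{"travel":[0,0,0],"rot":[0,0,0],"claw":20},{"travel":[0,0,0],"rot":[0,0,0],"claw":0},{"travel":[0,0,0],"rot":[0,0,0],"claw":0}]'

```text
time: 67.05
tool_pos: [0.4069, -0.0312, 0.006]
tcp_rot: [-2.164, -2.275, 0.004]
wrist_force: [-0.1, 0.6, -0.3]
width: 1.003
grip_force: 0.0
```

Emit:
jog_arm --commands '[{"travel":[0,0,-20],"rot":[0,0,0],"claw":0},{"travel":[0,0,-40],"rot":[0,0,0],"claw":0},{"travel":[0,0,-45],"rot":[0,0,0],"claw":0},{"travel":[0,0,0],"rot":[0,0,0],"claw":0},{"travel":[0,0,0],"rot":[0,0,0],"claw":0}]'

```text
time: 67.55
tool_pos: [0.4085, -0.0313, 0.1124]
tcp_rot: [2.164, 2.276, -0.001]
wrist_force: [-1.0, -0.6, -0.8]
width: 1.002
grip_force: 0.0
```

Run:
```python
from p import *
s=S(); s.to([.397,-.351,.11],down(3)); s.to([.397,-.351,-.002])
```

```text
t 67.5 p [ 0.4085 -0.0313  0.1124] q [-0.14 -0.18  2.23 -0.    1.09 -0.19] w 1.002 gf 0.0 F [-1.  -0.6 -0.8] yawY 2.9 a [ 0. -0. -1.]
{"travel":[-40,-3,0]} {"travel":[-40,-4,0]} {"travel":[-40,-3,0]} {"travel":[-40,-4,1]} {"travel":[-40,-3,0]} | {"travel":[-40,-4,1]} {"travel":[-39,-3,0]} {"travel":[-40,-4,1]} END [ 0.397 -0.351  0.11 ]
{"travel":[0,0,37]} {"travel":[0,0,37]} {"travel":[0,0,38]} END [ 0.397 -0.351 -0.002]
```

Emit:
jog_arm --commands '[{"travel":[-40,-3,0],"rot":[0,0,0],"claw":0},{"travel":[-40,-4,0],"rot":[0,0,0],"claw":0},{"travel":[-40,-3,0],"rot":[0,0,0],"claw":0},{"travel":[-40,-4,0],"rot":[0,0,0],"claw":0},{"travel":[-40,-3,0],"rot":[0,0,0],"claw":0}]'

```text
time: 68.05
tool_pos: [0.3983, -0.2323, 0.1089]
tcp_rot: [-2.161, -2.272, 0.005]
wrist_force: [1.3, 0.8, -0.6]
width: 0.997
grip_force: 0.0
```

Emit:
jog_arm --commands '[{"travel":[-40,-4,0],"rot":[0,0,0],"claw":0},{"travel":[-40,-3,0],"rot":[0,0,0],"claw":0},{"travel":[-40,-4,0],"rot":[0,0,0],"claw":0},{"travel":[0,0,0],"rot":[0,0,0],"claw":0},{"travel":[0,0,0],"rot":[0,0,0],"claw":0}]'

```text
time: 68.55
tool_pos: [0.3937, -0.3515, 0.1089]
tcp_rot: [-2.163, -2.27, 0.003]
wrist_force: [-0.8, 0.6, -0.5]
width: 0.999
grip_force: 0.0
```

Run:
```python
from p import *
s=S(); s.to([.397,-.351,.06],down(3)); s.to([.397,-.351,-.002])
c=cam('scene'); g=c['color'].min(2); 
c=cam('top','j3'); import m; m.meas(c)
```

```text
t 68.5 p [ 0.3937 -0.3515  0.1089] q [-0.77  0.07  2.01 -0.    1.08 -0.82] w 0.999 gf 0.0 F [-0.8  0.6 -0.5] yawY 2.8 a [-0.01  0.   -1.  ]
{"travel":[0,2,24],"rot":[-0.2,-0.1,-0.1]} {"travel":[0,1,25],"rot":[-0.2,-0.1,-0.1]} END [ 0.397 -0.351  0.06 ]
{"travel":[0,0,31]} {"travel":[0,0,31]} END [ 0.397 -0.351 -0.002]
0.05 (449, 232) 104 [ 0.4001 -0.3711] L 0.055 0.031 yaw 19.69999999999999
0.075 (449, 232) 104 [ 0.3983 -0.3618] L 0.054 0.03 yaw 19.69999999999999
0.006 (449, 232) 104 [ 0.4034 -0.3875] L 0.057 0.032 yaw 19.69999999999999
0.05 (357, 230) 1015 [ 0.4055 -0.0722] L 0.187 0.088 yaw 93.3
0.075 (357, 230) 1015 [ 0.4036 -0.0689] L 0.183 0.086 yaw 93.3
0.006 (357, 230) 1015 [ 0.409  -0.0779] L 0.194 0.091 yaw 93.3
0.05 (397, 173) 1381 [ 0.597  -0.2092] L 0.319 0.105 yaw 84.2
0.075 (397, 173) 1381 [ 0.5911 -0.2032] L 0.312 0.103 yaw 84.2
0.006 (397, 173) 1381 [ 0.6073 -0.2198] L 0.33 0.109 yaw 84.2
0.05 (442, 145) 173 [ 0.6917 -0.3616] L 0.054 0.045 yaw 90.1
0.075 (442, 145) 173 [ 0.6839 -0.3525] L 0.053 0.044 yaw 90.1
0.006 (442, 145) 173 [ 0.7054 -0.3776] L 0.056 0.047 yaw 90.1
0.05 (408, 142) 178 [ 0.7037 -0.2473] L 0.054 0.049 yaw 90.1
0.075 (408, 142) 178 [ 0.6957 -0.2405] L 0.053 0.048 yaw 90.1
0.006 (408, 142) 178 [ 0.7179 -0.2592] L 0.056 0.051 yaw 90.1
0.05 (372, 138) 175 [ 0.7157 -0.128 ] L 0.051 0.045 yaw 90.1
0.075 (372, 138) 175 [ 0.7075 -0.1236] L 0.05 0.045 yaw 90.1
0.006 (372, 138) 175 [ 0.7303 -0.1357] L 0.052 0.047 yaw 90.1
```

Three tin tops stand in place. Grasp jar B.

Emit:
jog_arm --commands '[{"travel":[0,2,24],"rot":[-0.2,0,0],"claw":0},{"travel":[0,1,25],"rot":[-0.2,0,0],"claw":0},{"travel":[0,0,25],"rot":[0,0,0],"claw":0},{"travel":[0,0,22],"rot":[0,0,0],"claw":0},{"travel":[0,0,14],"rot":[0,0,0],"claw":0}]'

```text
time: 69.15
tool_pos: [0.3973, -0.3491, -0.001]
tcp_rot: [-2.163, -2.278, -0.004]
wrist_force: [0.2, 0.7, 0.3]
width: 1.003
grip_force: 0.0
```

Emit:
jog_arm --commands '[{"travel":[0,0,0],"rot":[0,0,0],"claw":0},{"travel":[0,0,0],"rot":[0,0,0],"claw":0},{"travel":[0,0,0],"rot":[0,0,0],"claw":0},{"travel":[0,0,0],"rot":[0,0,0],"claw":0},{"travel":[0,0,0],"rot":[0,0,0],"claw":0}]'

```text
time: 69.65
tool_pos: [0.399, -0.3526, 0.0022]
tcp_rot: [2.162, 2.273, 0.004]
wrist_force: [0.5, -0.1, 0.5]
width: 1.0
grip_force: 0.0
```

Emit:
jog_arm --commands '[{"travel":[0,0,0],"rot":[0,0,0],"claw":255},{"travel":[0,0,0],"rot":[0,0,0],"claw":255},{"travel":[0,0,0],"rot":[0,0,0],"claw":255},{"travel":[0,0,0],"rot":[0,0,0],"claw":255},{"travel":[0,0,0],"rot":[0,0,0],"claw":255}]'

```text
time: 70.15
tool_pos: [0.3978, -0.3523, 0.0024]
tcp_rot: [2.163, 2.275, 0.002]
wrist_force: [-4.7, 1.8, 9.3]
width: 0.701
grip_force: 62.4
```

Emit:
jog_arm --commands '[{"travel":[0,0,-5],"rot":[0,0,0],"claw":255},{"travel":[0,0,-15],"rot":[0,0,0],"claw":255},{"travel":[0,0,-30],"rot":[0,0,0],"claw":255},{"travel":[0,0,-35],"rot":[0,0,0],"claw":255},{"travel":[0,0,0],"rot":[0,0,0],"claw":255}]'

```text
time: 70.65
tool_pos: [0.4016, -0.3552, 0.0924]
tcp_rot: [2.155, 2.266, 0.004]
wrist_force: [1.2, -1.0, -1.8]
width: 0.7
grip_force: 65.6
```

Run:
```python
from p import *
s=S(); s.to([.4115,-.127,.085],down(3)); s.to([.4115,-.127,.04])
```

```text
t 70.7 p [ 0.4016 -0.3552  0.0924] q [-0.77  0.09  2.02  0.    1.02 -0.82] w 0.7 gf 65.6 F [ 1.2 -1.  -1.8] yawY 2.9 a [ 0.01 -0.01 -1.  ]
{"travel":[38,4,1]} {"travel":[38,3,1]} {"travel":[38,4,1]} {"travel":[38,3,1]} {"travel":[38,4,1]} | {"travel":[38,3,1]} END [ 0.411 -0.127  0.085]
{"travel":[0,0,22]} {"travel":[0,0,23]} END [ 0.412 -0.127  0.04 ]
```

Emit:
jog_arm --commands '[{"travel":[38,4,0],"rot":[0,0,0],"claw":255},{"travel":[38,3,0],"rot":[0,0,0],"claw":255},{"travel":[38,4,0],"rot":[0,0,0],"claw":255},{"travel":[38,3,0],"rot":[0,0,0],"claw":255},{"travel":[38,4,0],"rot":[0,0,0],"claw":255}]'

```text
time: 71.15
tool_pos: [0.4056, -0.1595, 0.0856]
tcp_rot: [2.164, 2.274, 0.004]
wrist_force: [0.9, 0.2, -2.4]
width: 0.699
grip_force: 65.5
```

Emit:
jog_arm --commands '[{"travel":[38,3,0],"rot":[0,0,0],"claw":255},{"travel":[0,0,0],"rot":[0,0,0],"claw":255},{"travel":[0,0,0],"rot":[0,0,0],"claw":255},{"travel":[0,0,0],"rot":[0,0,0],"claw":255},{"travel":[0,0,0],"rot":[0,0,0],"claw":255}]'

```text
time: 71.65
tool_pos: [0.4076, -0.1241, 0.0861]
tcp_rot: [2.164, 2.273, 0.004]
wrist_force: [0.1, -0.6, -2.2]
width: 0.702
grip_force: 65.5
```

Run:
```python
from p import *
s=S(); s.to([.4115,-.127,.042],down(3)); s.to([.4115,-.127,.015])
```

```text
t 71.7 p [ 0.4076 -0.1241  0.0861] q [-0.35 -0.12  2.23  0.    1.02 -0.4 ] w 0.702 gf 65.5 F [ 0.1 -0.6 -2.2] yawY 2.8 a [ 0. -0. -1.]
{"travel":[-2,2,22]} {"travel":[-1,2,22]} END [ 0.412 -0.127  0.042]
{"travel":[0,-1,27]} END [ 0.411 -0.127  0.015]
```

Emit:
jog_arm --commands '[{"travel":[-2,2,22],"rot":[0,0,0],"claw":255},{"travel":[-1,2,22],"rot":[0,0,0],"claw":255},{"travel":[0,0,0],"rot":[0,0,0],"claw":255},{"travel":[0,0,0],"rot":[0,0,0],"claw":255},{"travel":[0,0,0],"rot":[0,0,0],"claw":255}]'

```text
time: 72.15
tool_pos: [0.4127, -0.1267, 0.0432]
tcp_rot: [2.163, 2.272, 0.005]
wrist_force: [-0.2, -0.6, -3.7]
width: 0.7
grip_force: 66.1
```

Emit:
jog_arm --commands '[{"travel":[0,0,6],"rot":[0,0,0],"claw":255},{"travel":[0,0,6],"rot":[0,0,0],"claw":255},{"travel":[0,0,6],"rot":[0,0,0],"claw":255},{"travel":[0,0,0],"rot":[0,0,0],"claw":255},{"travel":[0,0,0],"rot":[0,0,0],"claw":255}]'

```text
time: 72.65
tool_pos: [0.4116, -0.1258, 0.0238]
tcp_rot: [2.163, 2.275, 0.003]
wrist_force: [0.6, -0.3, -2.0]
width: 0.698
grip_force: 66.1
```

Emit:
jog_arm --commands '[{"travel":[0,0,4],"rot":[0,0,0],"claw":255},{"travel":[0,0,4],"rot":[0,0,0],"claw":255},{"travel":[0,0,0],"rot":[0,0,0],"claw":255},{"travel":[0,0,0],"rot":[0,0,0],"claw":255},{"travel":[0,0,0],"rot":[0,0,0],"claw":255}]'

```text
time: 73.15
tool_pos: [0.412, -0.126, 0.0162]
tcp_rot: [2.163, 2.274, 0.004]
wrist_force: [-0.4, -0.1, -1.9]
width: 0.702
grip_force: 66.1
```

Emit:
jog_arm --commands '[{"travel":[0,0,2],"rot":[0,0,0],"claw":255},{"travel":[0,0,2],"rot":[0,0,0],"claw":255},{"travel":[0,0,1],"rot":[0,0,0],"claw":255},{"travel":[0,0,0],"rot":[0,0,0],"claw":255},{"travel":[0,0,0],"rot":[0,0,0],"claw":255}]'

```text
time: 73.65
tool_pos: [0.4119, -0.126, 0.0111]
tcp_rot: [2.163, 2.274, 0.004]
wrist_force: [0.5, 0.5, -3.0]
width: 0.702
grip_force: 66.1
```

Emit:
jog_arm --commands '[{"travel":[0,0,1],"rot":[0,0,0],"claw":255},{"travel":[0,0,1],"rot":[0,0,0],"claw":255},{"travel":[0,0,0],"rot":[0,0,0],"claw":255},{"travel":[0,0,0],"rot":[0,0,0],"claw":255},{"travel":[0,0,0],"rot":[0,0,0],"claw":255}]'

```text
time: 74.15
tool_pos: [0.412, -0.126, 0.0092]
tcp_rot: [2.163, 2.274, 0.004]
wrist_force: [-0.4, 0.3, -4.1]
width: 0.7
grip_force: 66.1
```

Emit:
jog_arm --commands '[{"travel":[0,0,1],"rot":[0,0,0],"claw":255},{"travel":[0,0,0],"rot":[0,0,0],"claw":255},{"travel":[0,0,0],"rot":[0,0,0],"claw":255},{"travel":[0,0,0],"rot":[0,0,0],"claw":255},{"travel":[0,0,0],"rot":[0,0,0],"claw":255}]'

```text
time: 74.65
tool_pos: [0.4122, -0.1261, 0.0086]
tcp_rot: [2.163, 2.274, 0.004]
wrist_force: [-1.5, 0.5, 4.4]
width: 0.701
grip_force: 67.2
```

Contact with the plate; release, rise and clear the view.

Emit:
jog_arm --commands '[{"travel":[0,0,0],"rot":[0,0,0],"claw":40},{"travel":[0,0,0],"rot":[0,0,0],"claw":20},{"travel":[0,0,0],"rot":[0,0,0],"claw":0},{"travel":[0,0,0],"rot":[0,0,0],"claw":0},{"travel":[0,0,-20],"rot":[0,0,0],"claw":0}]'

```text
time: 75.15
tool_pos: [0.4092, -0.125, 0.0259]
tcp_rot: [-2.163, -2.275, -0.0]
wrist_force: [0.1, 1.1, 0.1]
width: 1.002
grip_force: 0.0
```

Emit:
jog_arm --commands '[{"travel":[0,0,-40],"rot":[0,0,0],"claw":0},{"travel":[0,0,-45],"rot":[0,0,0],"claw":0},{"travel":[0,0,-45],"rot":[0,0,0],"claw":0},{"travel":[-40,0,0],"rot":[0,0,0],"claw":0},{"travel":[-45,0,0],"rot":[0,0,0],"claw":0}]'

```text
time: 75.65
tool_pos: [0.4176, -0.2117, 0.1611]
tcp_rot: [2.155, 2.274, 0.007]
wrist_force: [0.3, -0.5, -0.8]
width: 0.999
grip_force: 0.0
```

Emit:
jog_arm --commands '[{"travel":[-45,0,0],"rot":[0,0,0],"claw":0},{"travel":[-45,0,0],"rot":[0,0,0],"claw":0},{"travel":[-45,0,0],"rot":[0,0,0],"claw":0},{"travel":[-45,0,0],"rot":[0,0,0],"claw":0},{"travel":[-45,0,0],"rot":[0,0,0],"claw":0}]'

```text
time: 76.15
tool_pos: [0.4267, -0.4374, 0.158]
tcp_rot: [2.163, 2.274, 0.004]
wrist_force: [0.9, 0.6, 0.4]
width: 1.002
grip_force: 0.0
```

Run:
```python
from p import *
s=S(); c=cam('scene'); t=cam('top')
A=cv2.resize(c['color'][180:380,200:420],(440,400),interpolation=2);B=cv2.resize(t['color'][95:255,315:455],(350,400),interpolation=2)
cv2.imwrite('pics/fin.png',np.hstack([A,B]))
```

```text
t 76.2 p [ 0.4267 -0.4374  0.158 ] q [-0.84  0.17  1.79  0.    1.18 -0.89] w 1.002 gf 0.0 F [0.9 0.6 0.4] yawY 2.9 a [ 0. -0. -1.]
```

View pics/fin.png

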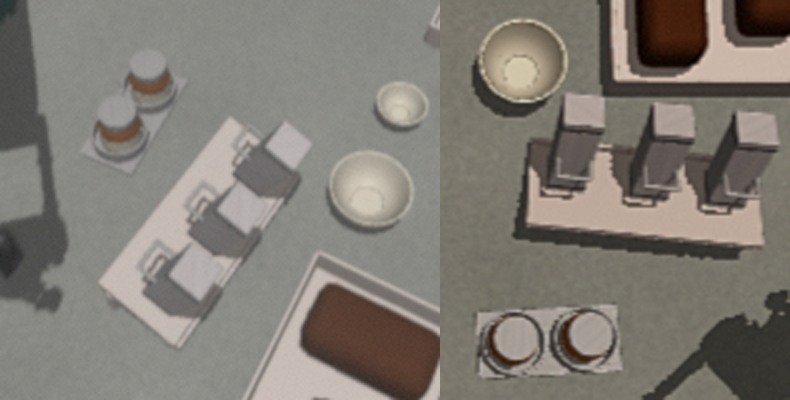

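The picture shows all three tins standing on the deck (tops near 285,145, 240,208 and 195,270 in the left crop). Both jars are upright in their rings (150,75 and 120,120), and the bowl and dish have not moved.

```bash
python3 -c "
from workcell import workorder
print(workorder.finish_job())"
```

```text
the job is handed in; nothing more can be done
None
```

The job is handed in at about 76 s: all three tins stand heavy end down on the display stand, both jars are upright in their rings, and the bowl and small dish stayed where they were.

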